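# Kit the junction-box parts into their fitted nests

### The arm

A 6-joint arm with a two-finger parallel gripper is mounted at the origin on the work surface; the furniture and walls round the work are solid. World frame = base frame: x ahead of the robot, y to its left, z up, the work surface at z = 0. Lengths are in m, angles in degrees, forces in N, time in s.
With the tool pointing down it reaches from about 0.35 to 0.875 m from the base axis. Payload 4.2 kg.
Tool frame: the origin (TCP) lies midway between the tips of the shut fingers; the grasp point (between the pads) lies 19 mm behind it (r.pinch_z is the distance from the TCP to the grasp point, in m); z points along the fingers, y is the line along which they close (so a half turn about z gives the same grasp; the last joint's range is limited). The gripper opens to 87 mm and grips with 3 to 60 N. Pads are 19 mm wide; open, the fingers measure 117 mm over their backs; the gripper's body (75 mm by 190 mm) begins 51 mm behind the grasp point.
Start: joints at [-61.158, 22.042, 0.453, 0, -68.411, -14.817], TCP at [0.151, -0.606, 0.223] pointing down, gripper open.
Joint ranges: [-179.83, 179.83], [-69.29, 118.12], [-61.27, 80.66], [-181.25, 117.63], [-171.15, -9.14], [-177.46, 177.46]. Speed limits (degrees/s): [159.86, 159.86, 180, 180, 180, 180].

### API

Orientations are given as a 3x3 rotation matrix whose columns are the frame's x, y, z axes.
In Python, from station import r, imaging, models gives the robot as it stands. The module is installed in compiled form; this text tells all that it offers.
- The arm moves only by the tool apply_moves, never from a script. Its argument "moves" is a list of rows, each a list of 2 entries, a list of its own where there are three numbers: the shift along the tool's x, y, z in m, then the turn about the tool's z in degrees. A call has 1 to 5 rows; each row shifts and turns the commanded pose from where the row before left it, along the tool's axes as they then stand; what a row does not reach is not made up. A row lasts 1/12 s, in which the tool goes at most 41.7 mm and 7.16 degrees, less where a joint would pass 70% of its speed; a pose out of reach is approached as far as the arm can. A call is refused whole if a number of a shift passes 0.0417 or a number of a turn 7.16, either way. A call with a gripper value outside its range is refused whole. "hand" is the finger opening in m, from 0 to 0.087, set as the call begins (left out, the last holds). The fingers move at their own pace and stop on an object; the grip force is fixed at half the most. Time passes only in rows, so rows that do not move let the fingers close. It gives the time, the measured TCP pose, the force, the opening and the grip force at its end, in the units of the state.
- r.sense(): the state, without advancing time (a new reading comes with each control period).
- imaging.capture(name): name is "scene" or "top" or "wrist"; returns a dict with "frame" (480x640x3 uint8, blue, green, red), "intrinsics" (3x3 intrinsics, pixels), "dist" ([k1, k2, p1, p2, k3] as OpenCV has them; the pictures are not rectified), "eye" and "orientation" of the camera in the world. Camera axes: x right, y down, z forward; pixel columns grow to the right and rows downward; lengths in m; the calibration is good to about 2 mm. A picture is of the moment at which its call begins. There is no depth.
- r.finish_job(): hands the job in; it is judged then, once.
Trained networks look in a picture, given as the dict that the camera call returned (one of the last four; its "shot" number tells which), for a name from the list of things; names that differ only in an ending like _2 or _b are one class to them, and where a whole thing is asked for, a point or a joint stands for the part that bears it (a point fixed in the world has none). Each returns a list of dicts, best first, with "confidence" (0 to 1); they miss things now and then, are a little off and sometimes report something else, mostly with a low value. They report only what shows in the picture. A call takes as long as a camera call. They do not tell look-alikes from the thing itself.
- models.cut_out(picture, target): "region" (480x640 bool, what is visible of it) and "extent" ([left, top, width, height] as shares, 0 to 1, of the picture: columns of its width, rows of its height, round what is visible of it).
- models.place_of(picture, target): "at" ([column, row] as shares, 0 to 1, of the picture: columns of its width, rows of its height: a listed point, or the origin of a listed thing).
The state is a dict: "time_s": time; "joints": joint angles; "joint_velocities": joint speeds; "effort": joint torques, N m; "tcp_pos": TCP position; "ee_rot": TCP orientation; "wrist_force": force on the tool from outside, world axes, zero at the start; "moment": the same for the moment, N m; "gripper_width": opening from 0.0 (shut) to 1.0 (fully open); "gripper_force": force on a finger pad.
Only numpy, scipy, OpenCV 4.12 (cv2) and the standard library are available. Lean on these libraries where they do the work, as an engineer would, in place of code of your own. Each camera call takes 0.05 s, during which the arm holds its last target. There are 200 camera calls.

### The job

Kit the parts for the battery's junction box: put the fuse, the contactor, the connector half and the roll of black tape each into the black nest plate whose recess has its shape and size, upright and lying flat on the recess floor. Set each part down rather than dropping it, and leave all four released and at rest.

Things in the scene. Friction and masses are not known exactly. Their poses are not given: they have to be found in the camera images.
- fuse_link: Cylindrical grey ceramic fuse with brass end caps and a brass blade at each end, lying on its side on small feet; 110 mm long along its y (a 72 mm barrel in the middle, blades beyond), 30 mm in diameter. Origin under its middle, at the underside; z up. Grip it across the middle of the barrel (along its x). About 0.09 kg.
- contactor: Black block-shaped contactor with two copper studs on top; block 70 mm along its x, 60 mm along its y, 50 mm high (63 mm with studs). Origin at the centre of its underside; z up. Grip it across the 60 mm sides (along its y). About 0.42 kg, may be 30 % more or less.
- connector_half: Connector half: black block 34 mm along its x, 50 mm along its y, 22 mm high, with a smaller grey block and two copper pins above it (46 mm high in all). Origin at the centre of its underside; z up. Grip it across the 34 mm sides of the black block (along its x). About 0.07 kg.
- tape_black: Roll of black tape lying flat, about 50 mm in outside diameter, 19 mm high. Origin at the centre of its underside; z up. Grip it across its outside (along its y, 48 mm). About 0.05 kg.
- fuse_nest_floor (a point): Black plate, 10 mm high, 58 x 138 mm (its x by y), fixed to the table, with a long narrow 42 x 122 mm (x by y) recess, 6 mm deep, in its middle over a white floor; the recess is 6 mm wider all round than the fuse, whose y goes along the nest's y, either way round. This point is the centre of the recess floor, 4 mm above the table; axes along the plate's sides, z up.
- contactor_nest_floor (a point): Black plate, 10 mm high, 98 x 88 mm (its x by y), fixed to the table, with a large, nearly square 82 x 72 mm (x by y) recess, 6 mm deep, in its middle over a white floor; the recess is 6 mm wider all round than the contactor, whose x goes along the nest's x, either way round. This point is the centre of the recess floor, 4 mm above the table; axes along the plate's sides, z up.
- connector_nest_floor (a point): Black plate, 10 mm high, 62 x 78 mm (its x by y), fixed to the table, with a small 46 x 62 mm (x by y) rectangular recess, 6 mm deep, in its middle over a white floor; the recess is 6 mm wider all round than the connector half, whose y goes along the nest's y, either way round. This point is the centre of the recess floor, 4 mm above the table; axes along the plate's sides, z up.
- tape_nest_floor (a point): Black plate, 10 mm high, 80 x 80 mm (its x by y), fixed to the table, with a round, 64 mm across, recess, 6 mm deep, in its middle over a white floor; the recess is about 6 mm wider all round than the tape roll, which may lie at any turn. This point is the centre of the recess floor, 4 mm above the table; axes along the plate's sides, z up.
Not all that is in view belongs to the job. Leave any blue or purple look-alike of the connector_half alone.

How it is judged:
By the outcome, as a careful person would: the job done as asked, in the order asked, and still so for the second after the job is handed in, with the robot touching nothing.
It also fails if it takes over 102 s, if anything falls off the work surface, if the arm or the gripper's body presses on something with over 40 N, if the wrist force passes 120 N, or if a joint passes its speed limit or range.

## Working session

There is one attempt and no reset: what is moved stays moved. The work goes in short steps, Python scripts to look and compute and a tool call to move; the robot and the scene stay as the last step left them, time stands still between calls to the robot, and variables do not carry over. Pictures are saved under pics/ and viewed, at most 17 in all, crops included, and the job is handed in when it is done.

Besides the shell and the picture viewer there is one more tool, called after "Request:" as name([rows], argument=value, ...), one row to a line, values as JSON. apply_moves: Moves the arm, as the interface text tells. Its arguments: {"type":"object","properties":{"moves":{"type":"array"},"hand":{"type":"number"}},"required":["moves"]}

```bash
mkdir -p pics; cat > h.py <<'E'
import numpy as np, cv2
from station import r, imaging, models
N=["fuse_link","contactor","connector_half","tape_black","fuse_nest_floor","contactor_nest_floor","connector_nest_floor","tape_nest_floor"]
def ray(p,uv,z):
    q=cv2.undistortPoints(np.array([[uv]],float),np.array(p["intrinsics"]),np.array(p["dist"]))[0,0]
    d=np.array(p["orientation"])@np.array([q[0],q[1],1]); e=np.array(p["eye"])
    return e+d*(z-e[2])/d[2]
E
python3 - <<'E'
from h import *
s=r.sense();print({k:np.round(v,3).tolist() for k,v in s.items()})
for c in ["top","scene"]:
    p=imaging.capture(c);cv2.imwrite(f"pics/{c}0.png",p["frame"]);print(c,np.round(p["eye"],3).tolist(),np.round(p["orientation"],2).tolist())
    for n in N:
        z=0.004 if "nest" in n else 0
        for d in models.place_of(p,n)[:3]:
            uv=np.array(d["at"])*[640,480];print(n,round(d["confidence"],2),uv.round(),ray(p,uv,z)[:2].round(3))
E
```

```text
{'time_s': 0.0, 'joints': [-61.156, 22.09, 0.383, -0.029, -68.408, -14.816], 'joint_velocities': [0.087, -0.017, 0.062, -0.08, -0.089, -0.102], 'effort': [0.001, -39.067, 18.741, 4.22, 0.011, -0.0], 'tcp_pos': [0.151, -0.606, 0.221], 'ee_rot': [[-0.97, -0.242, -0.001], [-0.242, 0.97, 0.002], [0.0, 0.002, -1.0]], 'wrist_force': [0.653, 0.055, -0.3], 'moment': [0.024, -0.012, 0.028], 'gripper_force': 0.0, 'gripper_width': 1.005}
top [0.241, -0.017, 1.657] [[-0.01, -0.99, 0.15], [-1.0, 0.0, -0.01], [0.01, -0.15, -0.99]]
fuse_link 0.73 [305. 193.] [ 0.648 -0.017]
contactor 0.67 [297. 257.] [0.462 0.007]
connector_half 0.66 [164. 316.] [0.295 0.382]
connector_half 0.57 [198. 298.] [0.346 0.286]
connector_half 0.52 [199. 260.] [0.455 0.288]
tape_black 0.42 [237. 265.] [0.439 0.179]
fuse_nest_floor 0.89 [240. 195.] [0.641 0.171]
contactor_nest_floor 0.73 [361. 263.] [ 0.442 -0.174]
connector_nest_floor 0.58 [403. 289.] [ 0.368 -0.294]
tape_nest_floor 0.77 [378. 202.] [ 0.62  -0.229]
scene [-0.088, 0.48, 0.956] [[-0.63, -0.61, 0.48], [-0.77, 0.49, -0.4], [0.02, -0.62, -0.78]]
fuse_link 0.87 [293. 199.] [ 0.656 -0.025]
contactor 0.7 [331. 247.] [ 0.465 -0.001]
connector_half 0.8 [262. 346.] [0.349 0.289]
connector_half 0.69 [237. 394.] [0.293 0.389]
tape_black 0.66 [280. 291.] [0.44  0.176]
tape_black 0.23 [235. 235.] [0.649 0.168]
fuse_nest_floor 0.83 [236. 236.] [0.643 0.168]
contactor_nest_floor 0.63 [388. 218.] [ 0.443 -0.179]
contactor_nest_floor 0.34 [332. 246.] [ 0.464 -0.002]
contactor_nest_floor 0.23 [356. 178.] [ 0.61 -0.21]
connector_nest_floor 0.89 [440. 215.] [ 0.363 -0.295]
tape_nest_floor 0.7 [356. 176.] [ 0.614 -0.214]
```

```bash
python3 - <<'E'
import cv2
a=cv2.imread("pics/top0.png")[150:350,130:430]; cv2.imwrite("pics/top0c.png",cv2.resize(a,(800,533),interpolation=cv2.INTER_CUBIC))
b=cv2.imread("pics/scene0.png"); cv2.imwrite("pics/scene0c.png",cv2.resize(b[140:440,180:480],(600,600),interpolation=cv2.INTER_CUBIC))
E
```

```text
(no output)
```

View pics/top0c.png

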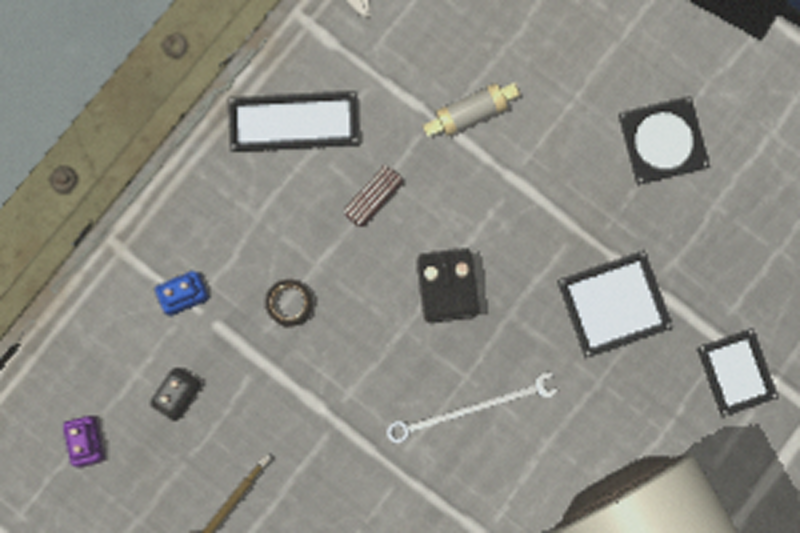

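View pics/scene0c.png

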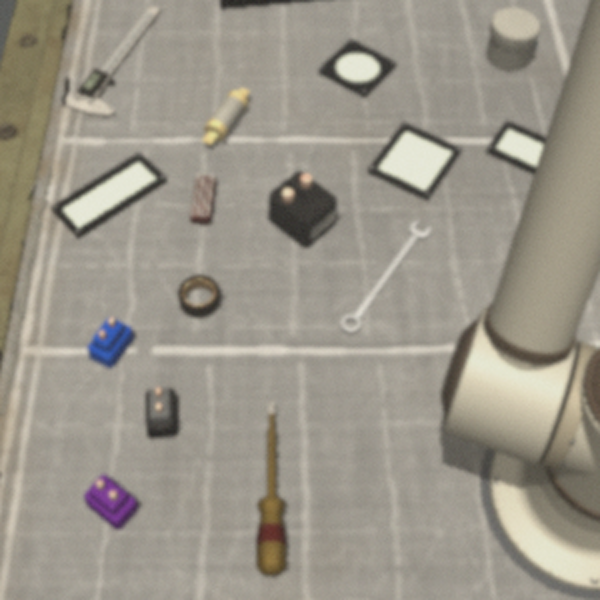

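The black connector is at top-crop (175,393), full picture (196,297). The look-alikes are blue at full (198,260) and purple at (161,315). The description says a black block, so I take the one at (196,297) and will confirm it in a wrist crop before gripping.

```bash
cat >> h.py <<'E'
def rect(p,mask,z):
    c=max(cv2.findContours(mask.astype(np.uint8),cv2.RETR_EXTERNAL,cv2.CHAIN_APPROX_NONE)[0],key=cv2.contourArea)
    P=np.array([ray(p,q[0],z)[:2] for q in c],np.float32)
    (cx,cy),(w,h),a=cv2.minAreaRect(P*1000)
    if w<h: w,h,a=h,w,a+90
    return f"center {cx/1000:.4f} {cy/1000:.4f} long {w:.0f} short {h:.0f} longaxis_deg {(a+90)%180-90:.1f}"
def look(p,names):
    for n in names:
        nest="nest" in n
        hz={"fuse_link":.015,"contactor":.05,"connector_half":.022,"tape_black":.019}.get(n,.007)
        for d in models.place_of(p,n)[:3]:
            if d["confidence"]<.3: continue
            uv=np.array(d["at"])*[640,480];print(n,round(d["confidence"],2),uv.round(),"origin",ray(p,uv,.004 if nest else 0)[:2].round(4))
        if nest:
            ds=models.place_of(p,n)
            if not ds: continue
            uv=(np.array(ds[0]["at"])*[640,480]).astype(int)
            g=(cv2.cvtColor(p["frame"],cv2.COLOR_BGR2GRAY)>165).astype(np.uint8)
            _,L=cv2.connectedComponents(g)
            if 0<=uv[0]<640 and 0<=uv[1]<480 and L[uv[1],uv[0]]: print("   white",rect(p,L==L[uv[1],uv[0]],.006))
        else:
            for d in models.cut_out(p,n)[:3]:
                if d["confidence"]>.3: print("   mask",round(d["confidence"],2),rect(p,d["region"],hz))
E
python3 - <<'E'
from h import *
look(imaging.capture("top"),N)
E
```

```text
fuse_link 0.74 [304. 195.] origin [ 0.6411 -0.0129]
   mask 0.62 center 0.6522 -0.0214 long 103 short 29 longaxis_deg -64.8
contactor 0.7 [297. 256.] origin [0.4652 0.0063]
   mask 0.62 center 0.4556 0.0048 long 73 short 58 longaxis_deg 7.1
connector_half 0.75 [198. 258.] origin [0.459  0.2907]
connector_half 0.73 [161. 316.] origin [0.2968 0.3893]
connector_half 0.5 [198. 297.] origin [0.3491 0.2878]
   mask 0.7 center 0.4535 0.2872 long 51 short 37 longaxis_deg -63.2
   mask 0.52 center 0.3467 0.2906 long 49 short 38 longaxis_deg -33.0
tape_black 0.71 [237. 262.] origin [0.4482 0.1782]
tape_black 0.49 [239. 199.] origin [0.632  0.1738]
fuse_nest_floor 0.59 [241. 199.] origin [0.6299 0.1688]
   white center 0.6413 0.1723 long 119 short 39 longaxis_deg -87.0
contactor_nest_floor 0.76 [360. 263.] origin [ 0.4424 -0.1731]
   white center 0.4405 -0.1720 long 79 short 69 longaxis_deg -71.2
connector_nest_floor 0.63 [405. 288.] origin [ 0.3697 -0.2986]
   white center 0.3669 -0.3009 long 59 short 43 longaxis_deg 18.0
tape_nest_floor 0.77 [377. 203.] origin [ 0.6179 -0.2235]
   white center 0.6189 -0.2277 long 59 short 59 longaxis_deg 44.7
```

```bash
cat >> h.py <<'E'
def plan(x,y,z,ang=None):
    "rows for translate, then turn; ang=world angle of tool y (mod 180)"
    s=r.sense();R=np.array(s["ee_rot"]);d=R.T@(np.array([x,y,z])-s["tcp_pos"])
    n=max(1,int(np.ceil(np.linalg.norm(d)/.041)))
    a0=np.degrees(np.arctan2(R[1,1],R[0,1])); print("t",round(s["time_s"],2),"tcp",np.round(s["tcp_pos"],4),"tool-y ang",a0.round(1),"tilt",np.round(R[:2,2],3),"w",round(s["gripper_width"]*87,1),"F",np.round(s["wrist_force"],1),"j",np.round(s["joints"]))
    print("total",d.round(4),":",n,"rows of",(d/n).round(4).tolist())
    if ang is not None:
        t=-((ang-a0+90)%180-90); m=max(1,int(np.ceil(abs(t)/7.16))); print("turn",t.round(1),":",m,"rows of",round(t/m,2), "(or other way",round(t-np.sign(t)*180,1),")")
E
python3 - <<'E'
from h import *
p=imaging.capture("wrist");print(np.round(np.array(p["eye"])-r.sense()["tcp_pos"],3),np.round(p["orientation"],2).tolist(),p["intrinsics"])
plan(.652,-.021,.25,25.2)
E
```

```text
[-0.079 -0.019  0.162] [[-0.24, 0.93, 0.29], [0.97, 0.23, 0.07], [-0.0, 0.29, -0.96]] [[393.36671228   0.         321.46402609]
 [  0.         393.36671228 237.11396293]
 [  0.           0.           1.        ]]
t 1.8 tcp [ 0.1515 -0.6063  0.2225] tool-y ang 104.0 tilt [-0.  0.] w 87.2 F [ 0.8  0.6 -0.6] j [-61.  22.   0.   0. -68. -15.]
total [-0.6274  0.4466 -0.0275] : 19 rows of [-0.033, 0.0235, -0.0014]
turn 78.8 : 12 rows of 6.57 (or other way -101.2 )
```

Request:
apply_moves([
  [[-0.033, 0.0235, -0.0014], 0],
  [[-0.033, 0.0235, -0.0014], 0],
  [[-0.033, 0.0235, -0.0014], 0],
  [[-0.033, 0.0235, -0.0014], 0],
  [[-0.033, 0.0235, -0.0014], 0],
], hand=0.087)

```text
time_s: 2.22
tcp_pos: [0.2839, -0.4509, 0.2297]
ee_rot: [[-0.97, -0.242, 0.0], [-0.242, 0.97, -0.0], [-0.0, -0.0, -1.0]]
wrist_force: [1.4, 0.4, 0.0]
gripper_width: 0.998
gripper_force: 0.0
```

Request:
apply_moves([
  [[-0.033, 0.0235, -0.0014], 0],
  [[-0.033, 0.0235, -0.0014], 0],
  [[-0.033, 0.0235, -0.0014], 0],
  [[-0.033, 0.0235, -0.0014], 0],
  [[-0.033, 0.0235, -0.0014], 0],
])

```text
time_s: 2.63
tcp_pos: [0.4157, -0.2966, 0.237]
ee_rot: [[-0.97, -0.243, 0.001], [-0.243, 0.97, -0.0], [-0.001, -0.001, -1.0]]
wrist_force: [1.2, -0.2, 0.5]
gripper_width: 1.0
gripper_force: 0.0
```

Request:
apply_moves([
  [[-0.033, 0.0235, -0.0014], 0],
  [[-0.033, 0.0235, -0.0014], 0],
  [[-0.033, 0.0235, -0.0014], 0],
  [[-0.033, 0.0235, -0.0014], 0],
  [[-0.033, 0.0235, -0.0014], 0],
])

```text
time_s: 3.05
tcp_pos: [0.5473, -0.1426, 0.244]
ee_rot: [[-0.97, -0.243, 0.001], [-0.243, 0.97, -0.0], [-0.001, -0.0, -1.0]]
wrist_force: [0.5, -1.0, -0.6]
gripper_width: 1.001
gripper_force: 0.0
```

Request:
apply_moves([
  [[-0.033, 0.0235, -0.0014], 0],
  [[-0.033, 0.0235, -0.0014], 0],
  [[-0.033, 0.0235, -0.0014], 0],
  [[-0.033, 0.0235, -0.0014], 0],
  [[0, 0, 0], 6.5],
])

```text
time_s: 3.47
tcp_pos: [0.6555, -0.016, 0.2477]
ee_rot: [[-0.991, -0.134, 0.001], [-0.134, 0.991, 0.0], [-0.001, 0.0, -1.0]]
wrist_force: [0.1, -0.5, -0.5]
gripper_width: 0.996
gripper_force: 0.0
```

Request:
apply_moves([
  [[0, 0, 0], 6.6],
  [[0, 0, 0], 6.6],
  [[0, 0, 0], 6.6],
  [[0, 0, 0], 6.6],
  [[0, 0, 0], 6.6],
])

```text
time_s: 3.88
tcp_pos: [0.6516, -0.0211, 0.249]
ee_rot: [[-0.9, 0.435, -0.0], [0.435, 0.9, -0.0], [0.0, -0.0, -1.0]]
wrist_force: [-0.2, -0.1, 0.1]
gripper_width: 1.001
gripper_force: 0.0
```

Request:
apply_moves([
  [[0, 0, 0], 6.6],
  [[0, 0, 0], 6.6],
  [[0, 0, 0], 6.6],
  [[0, 0, 0], 6.6],
  [[0, 0, 0], 6.6],
])

```text
time_s: 4.3
tcp_pos: [0.6516, -0.0212, 0.2491]
ee_rot: [[-0.518, 0.855, -0.0], [0.855, 0.518, -0.0], [0.0, -0.0, -1.0]]
wrist_force: [0.7, 0.9, -0.3]
gripper_width: 1.001
gripper_force: 0.0
```

Request:
apply_moves([
  [[0, 0, 0], 6.3],
  [[0, 0, 0], 0],
])

```text
time_s: 4.47
tcp_pos: [0.6516, -0.0212, 0.2491]
ee_rot: [[-0.425, 0.905, -0.0], [0.905, 0.425, 0.0], [0.0, -0.0, -1.0]]
wrist_force: [-0.7, -0.3, -0.2]
gripper_width: 1.003
gripper_force: 0.0
```

```bash
python3 - <<'E'
from h import *
p=imaging.capture("wrist");cv2.imwrite("pics/w1.png",p["frame"])
look(p,["fuse_link"])
plan(.652,-.021,.03,25.2)
E
```

```text
fuse_link 0.73 [322. 197.] origin [ 0.6517 -0.0216]
   mask 0.89 center 0.6517 -0.0211 long 110 short 30 longaxis_deg -65.6
t 4.62 tcp [ 0.6516 -0.0212  0.2491] tool-y ang 25.4 tilt [-0. -0.] w 86.9 F [0.5 0.  0.6] j [  12.   24.    7.    0.  -73. -167.]
total [-0.      0.0005  0.2191] : 6 rows of [-0.0, 0.0001, 0.0365]
turn 0.2 : 1 rows of 0.17 (or other way -179.8 )
```

View pics/w1.png

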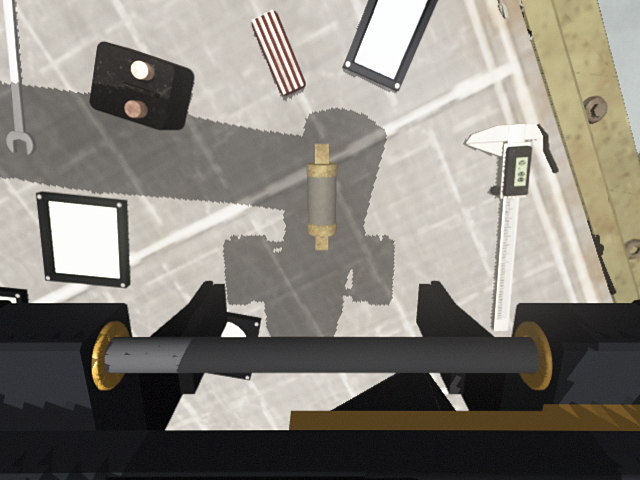

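The wrist view shows the fuse at (322,197), between the fingers and in line with them. The measurement agrees to under 1 mm.

Request:
apply_moves([
  [[0, 0, 0.038], 0],
  [[0, 0, 0.038], 0],
  [[0, 0, 0.038], 0],
  [[0, 0, 0.038], 0],
  [[0, 0, 0.038], 0.2],
])

```text
time_s: 5.03
tcp_pos: [0.6516, -0.0212, 0.0579]
ee_rot: [[-0.425, 0.905, 0.001], [0.905, 0.425, 0.0], [-0.0, 0.001, -1.0]]
wrist_force: [0.2, -0.2, -0.5]
gripper_width: 0.999
gripper_force: 0.0
```

Request:
apply_moves([
  [[0, 0, 0.03], 0],
  [[0, 0, 0.015], 0],
  [[0, 0, 0.006], 0],
  [[0, 0, 0], 0],
])

```text
time_s: 5.37
tcp_pos: [0.6507, -0.0214, 0.0064]
ee_rot: [[-0.424, 0.906, -0.003], [0.906, 0.424, -0.001], [0.001, -0.003, -1.0]]
wrist_force: [0.2, 0.4, 0.8]
gripper_width: 0.999
gripper_force: 0.0
```

Request:
apply_moves([
  [[0, 0, 0], 0],
  [[0, 0, 0], 0],
  [[0, 0, 0], 0],
  [[0, 0, 0], 0],
  [[0, 0, 0], 0],
], hand=0.0)

```text
time_s: 5.78
tcp_pos: [0.6521, -0.0211, 0.0093]
ee_rot: [[-0.423, 0.906, 0.002], [0.906, 0.423, 0.0], [-0.0, 0.002, -1.0]]
wrist_force: [0.6, 0.1, -0.7]
gripper_width: 0.709
gripper_force: 0.0
```

Request:
apply_moves([
  [[0, 0, 0], 0],
  [[0, 0, 0], 0],
  [[0, 0, 0], 0],
  [[0, 0, 0], 0],
  [[0, 0, 0], 0],
])

```text
time_s: 6.2
tcp_pos: [0.6516, -0.0212, 0.0081]
ee_rot: [[-0.423, 0.906, -0.0], [0.906, 0.423, -0.0], [0.0, -0.0, -1.0]]
wrist_force: [-0.6, 0.4, 1.0]
gripper_width: 0.328
gripper_force: 25.0
```

Request:
apply_moves([
  [[0, 0, -0.01], 0],
  [[0, 0, -0.03], 0],
  [[0, 0, -0.04], -7.1],
  [[0, 0, -0.04], -7.1],
  [[0, 0, -0.02], -7.1],
])

```text
time_s: 6.62
tcp_pos: [0.6539, -0.0212, 0.1545]
ee_rot: [[-0.728, 0.685, 0.008], [0.685, 0.728, 0.0], [-0.006, 0.006, -1.0]]
wrist_force: [-0.1, -0.5, 0.4]
gripper_width: 0.325
gripper_force: 30.0
```

Request:
apply_moves([
  [[0, 0, 0], -7.1],
  [[0, 0, 0], -7.1],
  [[0, 0, 0], -7.1],
  [[0, 0, 0], -7.1],
  [[0, 0, 0], -7.1],
])

```text
time_s: 7.03
tcp_pos: [0.6512, -0.0212, 0.1487]
ee_rot: [[-0.991, 0.136, -0.0], [0.136, 0.991, 0.0], [0.0, 0.0, -1.0]]
wrist_force: [-0.9, 0.6, -1.5]
gripper_width: 0.328
gripper_force: 30.0
```

Request:
apply_moves([
  [[0, 0, 0], -7.1],
  [[0, 0, 0], -7.1],
  [[0, 0, 0], -7.1],
  [[0, 0, 0], -7.1],
  [[0, 0, 0], -7.1],
])

```text
time_s: 7.45
tcp_pos: [0.6513, -0.0212, 0.1486]
ee_rot: [[-0.886, -0.464, -0.0], [-0.464, 0.886, 0.0], [0.0, 0.0, -1.0]]
wrist_force: [0.1, 1.0, -2.0]
gripper_width: 0.319
gripper_force: 30.0
```

Request:
apply_moves([
  [[0, 0, 0], -7.1],
  [[0, 0, 0], -7.1],
  [[0, 0, 0], -7.1],
  [[0, 0, 0], -7.1],
  [[0, 0, 0], -7.1],
])

```text
time_s: 7.87
tcp_pos: [0.6512, -0.0212, 0.1485]
ee_rot: [[-0.451, -0.892, -0.0], [-0.892, 0.451, 0.0], [0.0, 0.0, -1.0]]
wrist_force: [-0.4, 0.2, -1.2]
gripper_width: 0.326
gripper_force: 30.0
```

Request:
apply_moves([
  [[0, 0, 0], -7.1],
  [[0, 0, 0], -7.1],
  [[0, 0, 0], -7.1],
  [[0, 0, 0], -7.1],
  [[0, 0, 0], 0],
])

```text
time_s: 8.28
tcp_pos: [0.6514, -0.0212, 0.1486]
ee_rot: [[0.023, -1.0, -0.0], [-1.0, -0.023, 0.0], [-0.0, 0.0, -1.0]]
wrist_force: [-0.1, -0.8, -1.3]
gripper_width: 0.327
gripper_force: 30.0
```

```bash
python3 - <<'E'
from h import *
p=imaging.capture("wrist")
look(p,["fuse_nest_floor","contactor"])
plan(.6413,.1723,.12,3)
E
```

```text
fuse_nest_floor 0.87 [325. 420.] origin [0.6435 0.1737]
contactor 0.81 [552. 254.] origin [0.4584 0.0042]
t 8.53 tcp [ 0.6515 -0.0212  0.1482] tool-y ang -178.9 tilt [-0. -0.] w 28.0 F [ 0.6 -0.2 -1.7] j [ 12.  28.  -1.  -0. -61. -11.]
total [-0.1937  0.0064  0.0282] : 5 rows of [-0.0387, 0.0013, 0.0056]
turn -1.9 : 1 rows of -1.88 (or other way 178.1 )
```

Request:
apply_moves([
  [[-0.0387, 0.0013, 0], -1.9],
  [[-0.0387, 0, 0], 0],
  [[-0.0387, 0, 0], 0],
  [[-0.0387, 0, 0.01], 0],
  [[-0.0387, 0, 0.01], 0],
])

```text
time_s: 8.95
tcp_pos: [0.6412, 0.1739, 0.129]
ee_rot: [[0.053, -0.999, 0.002], [-0.999, -0.053, 0.001], [-0.001, -0.002, -1.0]]
wrist_force: [0.3, -0.1, -1.9]
gripper_width: 0.327
gripper_force: 30.0
```

Request:
apply_moves([
  [[0, 0, 0], 0],
  [[0, 0, 0], 0],
])

```text
time_s: 9.12
tcp_pos: [0.6402, 0.1741, 0.1272]
ee_rot: [[0.057, -0.998, -0.002], [-0.998, -0.057, -0.001], [0.001, 0.002, -1.0]]
wrist_force: [0.9, -0.7, -0.5]
gripper_width: 0.329
gripper_force: 30.0
```

```bash
python3 - <<'E'
from h import *
p=imaging.capture("wrist");cv2.imwrite("pics/w2.png",p["frame"])
look(p,["fuse_nest_floor"])
p=imaging.capture("scene");look(p,["fuse_nest_floor"])
plan(.642,.1725,.0125,3)
E
```

```text
fuse_nest_floor 0.82 [233. 233.] origin [0.6549 0.1687]
t 9.42 tcp [0.6414 0.1707 0.1287] tool-y ang -177.0 tilt [0.001 0.   ] w 28.2 F [-0.2  0.1 -0.5] j [ 29.  30.  -1.   0. -59. -26.]
total [-0.0017 -0.0006  0.1162] : 3 rows of [-0.0006, -0.0002, 0.0387]
turn 0.0 : 1 rows of 0.0 (or other way -180.0 )
```

View pics/w2.png

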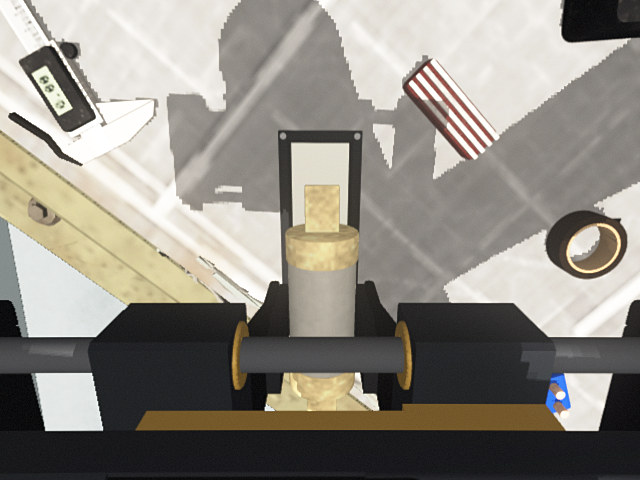

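The nest's far edge runs from (279,130) to (362,131). Its sides are parallel to the fuse, and the fuse is roughly centred at column 322.

```bash
python3 - <<'E'
from h import *
p=imaging.capture("wrist")
a,b=[ray(p,q,.010) for q in [(279,130),(362,131)]]
print(a,b,np.linalg.norm(a-b)); u=(b-a)/np.linalg.norm(b-a); n=np.array([-u[1],u[0],0]); 
for s in (1,-1): print((a+b)/2+s*.069*n)
print(np.degrees(np.arctan2(u[1],u[0])))
s=r.sense();print(s["tcp_pos"])
E
```

```text
[0.67415155 0.10089732 0.01      ] [0.61711417 0.09861362 0.01      ] 0.05708307954032823
[0.64839331 0.03081071 0.01      ]
[0.6428724  0.16870023 0.01      ]
-177.7071803116823
[0.64132983 0.17079109 0.12862172]
```

Request:
apply_moves([
  [[0, -0.0005, 0.03], 0],
  [[0, 0, 0.03], 0],
  [[0, 0, 0.03], 0],
  [[0, 0, 0.012], 0],
  [[0, 0, 0.006], 0],
])

```text
time_s: 9.88
tcp_pos: [0.6403, 0.1707, 0.0177]
ee_rot: [[0.053, -0.999, -0.004], [-0.999, -0.053, -0.002], [0.002, 0.004, -1.0]]
wrist_force: [-0.6, 0.1, -1.1]
gripper_width: 0.324
gripper_force: 30.0
```

Request:
apply_moves([
  [[0, 0, 0.004], 0],
  [[0, 0, 0.003], 0],
  [[0, 0, 0.001], 0],
  [[0, 0, 0], 0],
  [[0, 0, 0], 0],
])

```text
time_s: 10.3
tcp_pos: [0.6423, 0.1724, 0.0135]
ee_rot: [[0.055, -0.998, 0.002], [-0.999, -0.055, 0.001], [-0.001, -0.002, -1.0]]
wrist_force: [0.5, -0.1, -1.7]
gripper_width: 0.323
gripper_force: 30.0
```

Request:
apply_moves([
  [[0, 0, 0.0005], 0],
  [[0, 0, 0], 0],
  [[0, 0, 0], 0],
])

```text
time_s: 10.55
tcp_pos: [0.6417, 0.1722, 0.0121]
ee_rot: [[0.055, -0.999, 0.001], [-0.999, -0.055, 0.0], [-0.0, -0.001, -1.0]]
wrist_force: [-0.2, 0.2, 0.3]
gripper_width: 0.324
gripper_force: 30.0
```

```bash
python3 - <<'E'
from h import *
plan(.642,.171,.0122,3)
p=imaging.capture("wrist");cv2.imwrite("pics/w3.png",p["frame"][60:480,120:520])
E
```

```text
t 10.55 tcp [0.6417 0.1722 0.0121] tool-y ang -176.9 tilt [0.001 0.   ] w 28.2 F [-0.2  0.2  0.3] j [ 29.  37.  -7.   0. -46. -26.]
total [ 0.0012 -0.0002 -0.0001] : 1 rows of [0.0012, -0.0002, -0.0001]
turn 0.1 : 1 rows of 0.13 (or other way -179.9 )
```

View pics/w3.png

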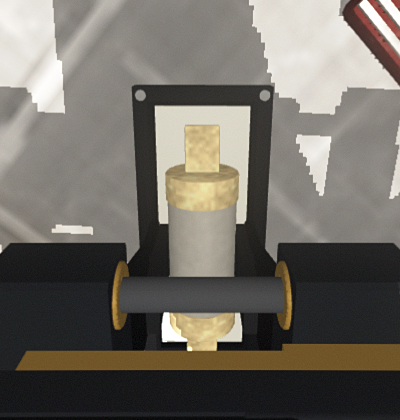

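Request:
apply_moves([
  [[0, 0, 0], 0],
  [[0, 0, 0], 0],
  [[0, 0, 0], 0],
  [[0, 0, 0], 0],
  [[0, 0, 0], 0],
], hand=0.087)

```text
time_s: 11.02
tcp_pos: [0.6416, 0.1721, 0.0117]
ee_rot: [[0.055, -0.999, 0.0], [-0.999, -0.055, 0.0], [-0.0, -0.0, -1.0]]
wrist_force: [0.1, 1.6, -0.3]
gripper_width: 0.614
gripper_force: 0.0
```

Request:
apply_moves([
  [[0, 0, -0.01], 0],
  [[0, 0, -0.03], 0],
  [[0, 0, -0.04], 0],
  [[0, 0, -0.04], 0],
  [[0, 0, -0.04], 0],
])

```text
time_s: 11.43
tcp_pos: [0.6413, 0.1718, 0.1743]
ee_rot: [[0.055, -0.999, 0.0], [-0.999, -0.055, -0.0], [0.0, -0.0, -1.0]]
wrist_force: [0.2, 0.8, 0.5]
gripper_width: 0.964
gripper_force: 0.0
```

```bash
python3 - <<'E'
from h import *
p=imaging.capture("wrist")
look(p,["fuse_link","tape_black"])
p=imaging.capture("top")
look(p,["fuse_link","contactor"])
plan(.458,.0045,.25,-83)
plan(.458,.0045,.25,-83+90)
E
```

```text
fuse_link 0.88 [322. 213.] origin [0.6407 0.1723]
   mask 0.97 center 0.6407 0.1740 long 111 short 30 longaxis_deg -87.7
tape_black 0.9 [545. 227.] origin [0.4431 0.1744]
   mask 0.93 center 0.4487 0.1724 long 58 short 49 longaxis_deg -11.4
fuse_link 0.65 [238. 196.] origin [0.6391 0.1776]
   mask 0.64 center 0.4602 0.0058 long 74 short 61 longaxis_deg 6.8
contactor 0.76 [297. 258.] origin [0.4594 0.0084]
   mask 0.89 center 0.4562 0.0051 long 74 short 58 longaxis_deg 7.8
t 11.93 tcp [0.641  0.1718 0.1701] tool-y ang -176.9 tilt [-0.003 -0.001] w 87.0 F [-0.2  0.3  0. ] j [ 29.  28.   2.  -0. -64. -26.]
total [ 0.1572  0.192  -0.0792] : 7 rows of [0.0225, 0.0274, -0.0113]
turn 86.1 : 13 rows of 6.62 (or other way -93.9 )
t 11.93 tcp [0.641  0.1718 0.1701] tool-y ang -176.9 tilt [-0.003 -0.001] w 87.0 F [-0.2  0.3  0. ] j [ 29.  28.   2.  -0. -64. -26.]
total [ 0.1572  0.192  -0.0792] : 7 rows of [0.0225, 0.0274, -0.0113]
turn -3.9 : 1 rows of -3.88 (or other way 176.1 )
```

Request:
apply_moves([
  [[0.0225, 0.0274, -0.0113], 0],
  [[0.0225, 0.0274, -0.0113], 0],
  [[0.0225, 0.0274, -0.0113], 0],
  [[0.0225, 0.0274, -0.0113], 0],
  [[0.0225, 0.0274, -0.0113], 0],
])

```text
time_s: 12.35
tcp_pos: [0.5093, 0.0511, 0.2277]
ee_rot: [[0.055, -0.998, -0.002], [-0.998, -0.055, -0.001], [0.001, 0.002, -1.0]]
wrist_force: [0.8, 0.0, 0.8]
gripper_width: 0.998
gripper_force: 0.0
```

Request:
apply_moves([
  [[0.0225, 0.0274, -0.0113], 0],
  [[0.0225, 0.0274, -0.0113], 0],
  [[0, 0, 0], -6.8],
  [[0, 0, 0], -6.8],
  [[0, 0, 0], -6.8],
])

```text
time_s: 12.77
tcp_pos: [0.458, 0.0037, 0.2509]
ee_rot: [[0.404, -0.915, 0.0], [-0.915, -0.404, 0.0], [0.0, -0.0, -1.0]]
wrist_force: [0.1, -0.2, 0.8]
gripper_width: 1.0
gripper_force: 0.0
```

Request:
apply_moves([
  [[0, 0, 0], -6.8],
  [[0, 0, 0], -6.8],
  [[0, 0, 0], -6.8],
  [[0, 0, 0], -6.8],
  [[0, 0, 0], -6.8],
])

```text
time_s: 13.18
tcp_pos: [0.4584, 0.0043, 0.2502]
ee_rot: [[0.847, -0.532, -0.001], [-0.532, -0.847, -0.0], [-0.001, 0.001, -1.0]]
wrist_force: [-0.4, 0.4, 0.5]
gripper_width: 0.999
gripper_force: 0.0
```

Request:
apply_moves([
  [[0, 0, 0], -6.8],
  [[0, 0, 0], -6.8],
  [[0, 0, 0], -6.8],
  [[0, 0, 0], -6.8],
  [[0, 0, 0], -6.8],
])

```text
time_s: 13.6
tcp_pos: [0.4584, 0.0043, 0.2501]
ee_rot: [[0.999, 0.032, -0.001], [0.032, -0.999, -0.0], [-0.001, 0.0, -1.0]]
wrist_force: [-0.5, -0.0, -0.2]
gripper_width: 0.999
gripper_force: 0.0
```

Request:
apply_moves([
  [[0, 0, 0], -6.8],
  [[0, 0, 0], 0],
  [[0, 0, 0], 0],
])

```text
time_s: 13.85
tcp_pos: [0.4584, 0.0043, 0.2503]
ee_rot: [[0.99, 0.142, -0.001], [0.142, -0.99, -0.0], [-0.001, 0.0, -1.0]]
wrist_force: [0.4, 0.7, 0.2]
gripper_width: 1.001
gripper_force: 0.0
```

```bash
python3 - <<'E'
from h import *
p=imaging.capture("wrist");cv2.imwrite("pics/w4.png",p["frame"])
look(p,["contactor"])
plan(.458,.0045,.02,-82)
E
```

```text
contactor 0.56 [323. 193.] origin [0.4616 0.0036]
   mask 0.66 center 0.4629 0.0053 long 75 short 57 longaxis_deg 6.8
   mask 0.66 center 0.4060 -0.2602 long 59 short 32 longaxis_deg -72.4
t 14.0 tcp [0.4585 0.0043 0.2506] tool-y ang -81.8 tilt [-0. -0.] w 87.3 F [-0.2  0.5 -0.5] j [ 21.   4. -19.   0. -67.  77.]
total [-0.0004 -0.0003  0.2306] : 6 rows of [-0.0001, -0.0, 0.0384]
turn 0.2 : 1 rows of 0.22 (or other way -179.8 )
```

View pics/w4.png

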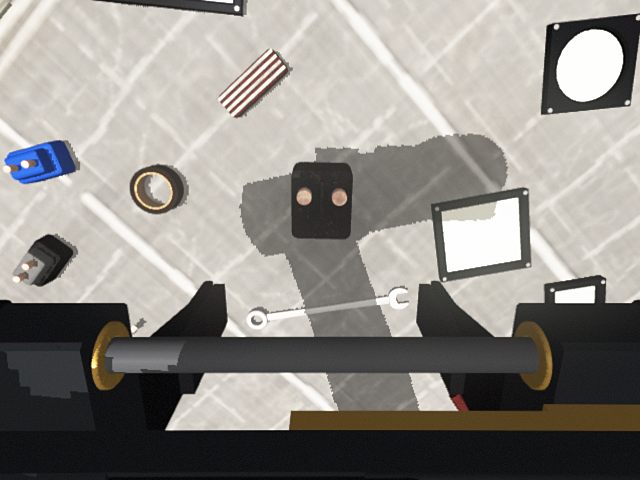

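```bash
python3 - <<'E'
from h import *
p=imaging.capture("wrist")
a=ray(p,(322,239),.05);b=ray(p,(322,162),0);print(a,b,np.linalg.norm((a-b)[:2]),(a+b)/2)
print(ray(p,(322,162),.05), [ray(p,q,.063)[:2].round(4) for q in [(304,195),(340,195)]], [ray(p,q,.05)[:2].round(4) for q in [(292,200),(352,200)]])
look(p,["contactor_nest_floor"])
E
```

```text
[ 0.42616738 -0.00047328  0.05      ] [0.493327   0.00905444 0.        ] 0.06783208698454693 [0.45974719 0.00429058 0.025     ]
[0.49886754 0.00999589 0.05      ] [array([0.469 , 0.0221]), array([ 0.4736, -0.01  ])] [array([0.4601, 0.0328]), array([ 0.4681, -0.0228])]
contactor_nest_floor 0.78 [481. 234.] origin [ 0.4415 -0.1727]
   white center 0.4402 -0.1722 long 81 short 71 longaxis_deg -71.1
```

Request:
apply_moves([
  [[0.0015, 0, 0.035], 0],
  [[0, 0, 0.035], 0],
  [[0, 0, 0.035], 0],
  [[0, 0, 0.035], 0],
  [[0, 0, 0.03], 0],
])

```text
time_s: 14.57
tcp_pos: [0.4594, 0.0044, 0.079]
ee_rot: [[0.99, 0.144, -0.001], [0.144, -0.99, -0.0], [-0.001, -0.0, -1.0]]
wrist_force: [-0.2, -0.2, 0.2]
gripper_width: 1.001
gripper_force: 0.0
```

Request:
apply_moves([
  [[0, 0, 0.03], 0],
  [[0, 0, 0.025], 0],
  [[0, 0, 0.01], 0],
  [[0, 0, 0], 0],
  [[0, 0, 0], 0],
])

```text
time_s: 14.98
tcp_pos: [0.4602, 0.0045, 0.0155]
ee_rot: [[0.989, 0.145, -0.001], [0.145, -0.989, -0.001], [-0.001, 0.0, -1.0]]
wrist_force: [-0.8, -0.5, 0.1]
gripper_width: 1.002
gripper_force: 0.0
```

Request:
apply_moves([
  [[0, 0, 0], 0],
  [[0, 0, 0], 0],
  [[0, 0, 0], 0],
  [[0, 0, 0], 0],
  [[0, 0, 0], 0],
], hand=0.03)

```text
time_s: 15.4
tcp_pos: [0.4604, 0.0047, 0.0164]
ee_rot: [[0.989, 0.145, 0.001], [0.145, -0.989, 0.001], [0.001, -0.0, -1.0]]
wrist_force: [-0.9, 0.0, -0.1]
gripper_width: 0.704
gripper_force: 0.0
```

Request:
apply_moves([
  [[0, 0, 0], 0],
  [[0, 0, 0], 0],
  [[0, 0, 0], 0],
  [[0, 0, 0], 0],
])

```text
time_s: 15.73
tcp_pos: [0.4604, 0.0047, 0.0163]
ee_rot: [[0.989, 0.145, 0.001], [0.145, -0.989, 0.0], [0.001, -0.0, -1.0]]
wrist_force: [-0.9, -0.1, 6.7]
gripper_width: 0.668
gripper_force: 30.1
```

Request:
apply_moves([
  [[0, 0, -0.006], 0],
  [[0, 0, -0.02], 0],
  [[0, 0, -0.03], 0],
  [[0, 0, -0.03], 0],
  [[0, 0, -0.03], 0],
])

```text
time_s: 16.15
tcp_pos: [0.4584, 0.0042, 0.132]
ee_rot: [[0.99, 0.144, -0.004], [0.144, -0.99, -0.001], [-0.004, 0.0, -1.0]]
wrist_force: [0.4, 1.2, -4.6]
gripper_width: 0.671
gripper_force: 29.8
```

```bash
python3 - <<'E'
from h import *
plan(.4404,-.1724,.131,18.9)
E
```

```text
t 16.15 tcp [0.4584 0.0042 0.132 ] tool-y ang -81.7 tilt [-0.004 -0.001] w 58.4 F [ 0.4  1.2 -4.6] j [ 21.  11. -29.  -0. -49.  77.]
total [-0.0433  0.1721  0.0011] : 5 rows of [-0.0087, 0.0344, 0.0002]
turn 79.4 : 12 rows of 6.62 (or other way -100.6 )
```

Request:
apply_moves([
  [[-0.0062, 0.0246, 0], 0],
  [[-0.0062, 0.0246, 0], 0],
  [[-0.0062, 0.0246, 0], 0],
  [[-0.0062, 0.0246, 0], 0],
  [[-0.0062, 0.0246, 0], 0],
])

```text
time_s: 16.57
tcp_pos: [0.4455, -0.1226, 0.1309]
ee_rot: [[0.989, 0.145, -0.003], [0.145, -0.989, 0.001], [-0.003, -0.001, -1.0]]
wrist_force: [0.2, -0.1, -5.1]
gripper_width: 0.668
gripper_force: 29.8
```

Request:
apply_moves([
  [[-0.0062, 0.0246, 0], 0],
  [[-0.0062, 0.0246, 0], 0],
  [[0, 0, 0], 4],
  [[0, 0, 0], 5.4],
  [[0, 0, 0], 6],
])

```text
time_s: 16.98
tcp_pos: [0.4403, -0.1725, 0.1306]
ee_rot: [[0.991, -0.13, -0.003], [-0.13, -0.991, 0.001], [-0.003, -0.001, -1.0]]
wrist_force: [-0.9, 0.1, -3.9]
gripper_width: 0.668
gripper_force: 29.8
```

Request:
apply_moves([
  [[0, 0, 0], 6],
  [[0, 0, 0], 6],
  [[0, 0, 0], 6],
  [[0, 0, 0], 6],
  [[0, 0, 0], 6],
])

```text
time_s: 17.4
tcp_pos: [0.4405, -0.1718, 0.1306]
ee_rot: [[0.794, -0.608, -0.003], [-0.608, -0.794, 0.001], [-0.003, 0.001, -1.0]]
wrist_force: [0.8, -0.3, -5.3]
gripper_width: 0.668
gripper_force: 29.8
```

Request:
apply_moves([
  [[0, 0, 0], 6],
  [[0, 0, 0], 6],
  [[0, 0, 0], 6],
  [[0, 0, 0], 6],
  [[0, 0, 0], 6],
])

```text
time_s: 17.82
tcp_pos: [0.4406, -0.1718, 0.1306]
ee_rot: [[0.384, -0.923, -0.003], [-0.923, -0.384, 0.001], [-0.002, 0.003, -1.0]]
wrist_force: [-0.4, -0.6, -4.7]
gripper_width: 0.668
gripper_force: 29.8
```

Request:
apply_moves([
  [[0, 0, 0], 4],
  [[0, 0, 0], 0],
  [[0, 0, 0], 0],
  [[0, 0, 0], 0],
])

```text
time_s: 18.15
tcp_pos: [0.4414, -0.172, 0.1313]
ee_rot: [[0.326, -0.945, -0.001], [-0.945, -0.326, 0.0], [-0.001, 0.001, -1.0]]
wrist_force: [-0.6, -0.0, -5.2]
gripper_width: 0.665
gripper_force: 29.8
```

```bash
python3 - <<'E'
from h import *
p=imaging.capture("wrist");cv2.imwrite("pics/w5.png",p["frame"])
plan(.4404,-.1724,.0202,18.9)
E
```

```text
t 18.2 tcp [ 0.4416 -0.172   0.1314] tool-y ang -161.0 tilt [-0.001  0.   ] w 58.6 F [-0.1 -0.1 -4.5] j [ -2.  13. -28.  -0. -50.  21.]
total [0.     0.0012 0.1112] : 3 rows of [0.0, 0.0004, 0.0371]
turn 0.1 : 1 rows of 0.09 (or other way -179.9 )
```

View pics/w5.png

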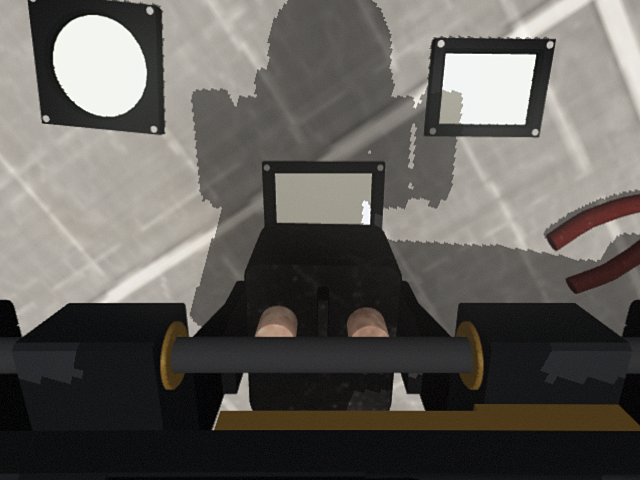

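Request:
apply_moves([
  [[0, 0.001, 0.02], 0],
  [[0, 0, 0.03], 0],
  [[0, 0, 0.03], 0],
  [[0, 0, 0.015], 0],
  [[0, 0, 0.006], 0],
])

```text
time_s: 18.62
tcp_pos: [0.439, -0.1723, 0.0282]
ee_rot: [[0.325, -0.946, -0.006], [-0.946, -0.325, 0.001], [-0.002, 0.005, -1.0]]
wrist_force: [0.8, 0.6, -4.8]
gripper_width: 0.67
gripper_force: 29.8
```

Request:
apply_moves([
  [[0, 0, 0.004], 0],
  [[0, 0, 0.002], 0],
  [[0, 0, 0.002], 0],
  [[0, 0, 0], 0],
  [[0, 0, 0], 0],
])

```text
time_s: 19.03
tcp_pos: [0.4418, -0.1725, 0.0236]
ee_rot: [[0.325, -0.946, 0.002], [-0.946, -0.325, -0.0], [0.001, -0.002, -1.0]]
wrist_force: [-0.3, 1.0, -4.2]
gripper_width: 0.666
gripper_force: 29.8
```

```bash
python3 - <<'E'
from h import *
p=imaging.capture("wrist");cv2.imwrite("pics/w6.png",p["frame"][100:480,140:520])
plan(.4404,-.1724,.0202,18.9)
E
```

```text
t 19.08 tcp [ 0.4417 -0.1725  0.0236] tool-y ang -161.1 tilt [ 0.002 -0.   ] w 58.3 F [ 0.1  0.4 -4.3] j [ -2.  22. -34.   0. -33.  21.]
total [-0.0005  0.0012  0.0034] : 1 rows of [-0.0005, 0.0012, 0.0034]
turn 0.0 : 1 rows of 0.04 (or other way -180.0 )
```

View pics/w6.png

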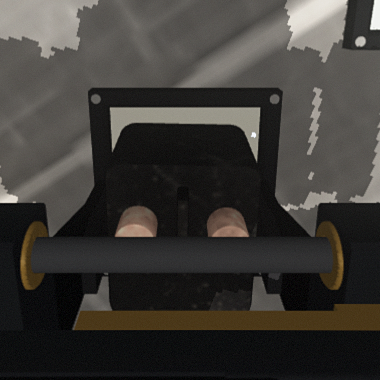

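Request:
apply_moves([
  [[0, 0.0008, 0.0015], 0],
  [[0, 0, 0.001], 0],
  [[0, 0, 0], 0],
  [[0, 0, 0], 0],
])

```text
time_s: 19.42
tcp_pos: [0.4403, -0.1727, 0.0203]
ee_rot: [[0.324, -0.946, -0.0], [-0.946, -0.324, -0.0], [0.0, 0.0, -1.0]]
wrist_force: [0.3, 0.6, -3.7]
gripper_width: 0.669
gripper_force: 29.8
```

Request:
apply_moves([
  [[0, 0, 0.0008], 0],
  [[0, 0, 0], 0],
  [[0, 0, 0], 0],
])

```text
time_s: 19.67
tcp_pos: [0.4403, -0.1727, 0.0203]
ee_rot: [[0.325, -0.946, 0.0], [-0.946, -0.325, -0.0], [0.0, 0.0, -1.0]]
wrist_force: [-2.2, 1.9, 6.4]
gripper_width: 0.67
gripper_force: 30.0
```

Contact shows in the force reading (+6 N), so the contactor is resting on the floor. I release it and rise.

Request:
apply_moves([
  [[0, 0, 0], 0],
  [[0, 0, 0], 0],
  [[0, 0, 0], 0],
  [[0, 0, 0], 0],
  [[0, 0, 0], 0],
], hand=0.087)

```text
time_s: 20.08
tcp_pos: [0.4407, -0.1728, 0.0195]
ee_rot: [[0.324, -0.946, 0.0], [-0.946, -0.324, -0.0], [0.0, -0.0, -1.0]]
wrist_force: [-0.2, -0.0, 0.3]
gripper_width: 0.948
gripper_force: 0.0
```

Request:
apply_moves([
  [[0, 0, -0.01], 0],
  [[0, 0, -0.03], 0],
  [[0, 0, -0.04], 0],
  [[0, 0, -0.04], 0],
  [[0, 0, -0.04], 0],
])

```text
time_s: 20.5
tcp_pos: [0.4399, -0.1727, 0.1812]
ee_rot: [[0.324, -0.946, -0.0], [-0.946, -0.324, -0.0], [-0.0, 0.0, -1.0]]
wrist_force: [1.4, 0.1, 1.1]
gripper_width: 0.994
gripper_force: 0.0
```

```bash
python3 - <<'E'
from h import *
p=imaging.capture("wrist")
look(p,["contactor","connector_nest_floor"])
p=imaging.capture("scene")
look(p,["connector_half"])
plan(.347,.289,.25,57)
E
```

```text
contactor 0.88 [325. 210.] origin [ 0.4371 -0.1738]
   mask 0.64 center 0.4411 -0.1740 long 76 short 59 longaxis_deg -72.2
connector_nest_floor 0.67 [456.  94.] origin [ 0.3685 -0.3002]
   white center 0.3655 -0.3016 long 62 short 46 longaxis_deg 18.4
connector_half 0.81 [235. 314.] origin [0.4523 0.2919]
connector_half 0.8 [239. 395.] origin [0.2886 0.3885]
connector_half 0.69 [259. 346.] origin [0.3534 0.294 ]
   mask 0.92 center 0.3409 0.2960 long 54 short 32 longaxis_deg -34.9
   mask 0.89 center 0.4466 0.2925 long 55 short 44 longaxis_deg -67.2
   mask 0.88 center 0.2923 0.3921 long 56 short 37 longaxis_deg 8.1
t 20.9 tcp [ 0.4394 -0.1726  0.1778] tool-y ang -161.1 tilt [-0.004  0.   ] w 86.9 F [ 0.4  0.2 -1. ] j [ -2.  10. -24.  -0. -57.  21.]
total [-0.4667 -0.062  -0.0717] : 12 rows of [-0.0389, -0.0052, -0.006]
turn -38.1 : 6 rows of -6.35 (or other way 141.9 )
```

Request:
apply_moves([
  [[-0.0389, -0.0052, -0.006], 0],
  [[-0.0389, -0.0052, -0.006], 0],
  [[-0.0389, -0.0052, -0.006], 0],
  [[-0.0389, -0.0052, -0.006], 0],
  [[-0.0389, -0.0052, -0.006], 0],
])

```text
time_s: 21.32
tcp_pos: [0.4007, 0.0209, 0.2086]
ee_rot: [[0.324, -0.946, -0.002], [-0.946, -0.324, -0.001], [0.0, 0.003, -1.0]]
wrist_force: [1.2, 0.3, 0.0]
gripper_width: 0.998
gripper_force: 0.0
```

Request:
apply_moves([
  [[-0.0389, -0.0052, -0.006], 0],
  [[-0.0389, -0.0052, -0.006], 0],
  [[-0.0389, -0.0052, -0.006], 0],
  [[-0.0389, -0.0052, -0.006], 0],
  [[-0.0389, -0.0052, -0.006], 0],
])

```text
time_s: 21.73
tcp_pos: [0.3621, 0.2136, 0.2387]
ee_rot: [[0.325, -0.946, -0.001], [-0.946, -0.325, -0.002], [0.001, 0.002, -1.0]]
wrist_force: [1.7, -0.3, 0.3]
gripper_width: 0.997
gripper_force: 0.0
```

Request:
apply_moves([
  [[-0.0389, -0.0052, -0.006], 0],
  [[-0.0389, -0.0052, -0.006], 0],
  [[0, 0, 0], -6.4],
  [[0, 0, 0], -6.4],
  [[0, 0, 0], -6.4],
])

```text
time_s: 22.15
tcp_pos: [0.3473, 0.2897, 0.2498]
ee_rot: [[0.623, -0.782, -0.002], [-0.782, -0.623, -0.003], [0.001, 0.004, -1.0]]
wrist_force: [-0.2, 0.2, -0.3]
gripper_width: 1.003
gripper_force: 0.0
```

Request:
apply_moves([
  [[0, 0, 0], -6.4],
  [[0, 0, 0], -6.4],
  [[0, 0, 0], -6.1],
  [[0, 0, 0], 0],
  [[0, 0, 0], 0],
])

```text
time_s: 22.57
tcp_pos: [0.3478, 0.2888, 0.2503]
ee_rot: [[0.837, -0.547, -0.001], [-0.547, -0.837, -0.002], [0.0, 0.003, -1.0]]
wrist_force: [-0.3, 0.9, 0.3]
gripper_width: 1.002
gripper_force: 0.0
```

```bash
python3 - <<'E'
from h import *
p=imaging.capture("wrist");cv2.imwrite("pics/w7.png",cv2.resize(p["frame"][80:340,140:500],(720,520)))
look(p,["connector_half"])
plan(.347,.289,.25,57)
E
```

```text
connector_half 0.9 [318. 198.] origin [0.3469 0.2929]
connector_half 0.79 [274. 281.] origin [0.295  0.3869]
connector_half 0.56 [263. 109.] origin [0.452  0.2896]
   mask 0.97 center 0.3487 0.2915 long 49 short 32 longaxis_deg -32.6
   mask 0.97 center 0.3002 0.3848 long 49 short 40 longaxis_deg 13.3
   mask 0.9 center 0.4529 0.2867 long 49 short 35 longaxis_deg -67.2
t 22.72 tcp [0.3479 0.289  0.251 ] tool-y ang -123.1 tilt [-0.001 -0.001] w 87.4 F [ 0.5  0.  -0.4] j [ 60.   4. -20.  -0. -67.  -3.]
total [-0.0008  0.0005  0.001 ] : 1 rows of [-0.0008, 0.0005, 0.001]
turn -0.1 : 1 rows of -0.07 (or other way 179.9 )
```

View pics/w7.png

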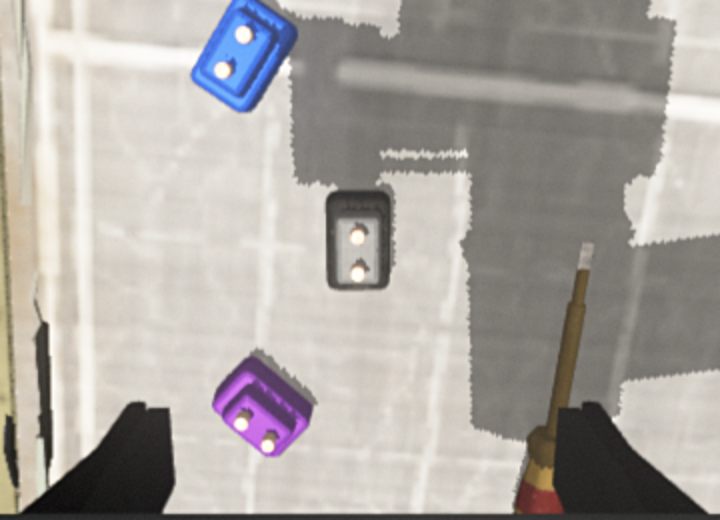

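The middle part, at crop (358,240), is a black block with a grey top. That makes it the real connector half; the blue one is at (245,55) and the purple one at (262,405).

Request:
apply_moves([
  [[-0.0015, -0.002, 0.038], 0],
  [[0, 0, 0.038], 0],
  [[0, 0, 0.038], 0],
  [[0, 0, 0.038], 0],
  [[0, 0, 0.038], 0],
])

```text
time_s: 23.13
tcp_pos: [0.3479, 0.2916, 0.0603]
ee_rot: [[0.838, -0.545, 0.001], [-0.545, -0.838, 0.001], [0.0, -0.002, -1.0]]
wrist_force: [-0.4, 0.1, -0.1]
gripper_width: 1.006
gripper_force: 0.0
```

Request:
apply_moves([
  [[0, 0, 0.03], 0],
  [[0, 0, 0.015], 0],
  [[0, 0, 0.008], 0],
  [[0, 0, 0], 0],
  [[0, 0, 0], 0],
])

```text
time_s: 23.55
tcp_pos: [0.3482, 0.2921, 0.0088]
ee_rot: [[0.839, -0.544, 0.0], [-0.544, -0.839, 0.0], [0.0, -0.001, -1.0]]
wrist_force: [0.6, -0.1, 0.5]
gripper_width: 0.999
gripper_force: 0.0
```

Request:
apply_moves([
  [[0, 0, 0], 0],
  [[0, 0, 0], 0],
  [[0, 0, 0], 0],
  [[0, 0, 0], 0],
  [[0, 0, 0], 0],
], hand=0.01)

```text
time_s: 23.97
tcp_pos: [0.348, 0.2919, 0.0091]
ee_rot: [[0.839, -0.544, 0.001], [-0.544, -0.839, 0.001], [-0.0, -0.001, -1.0]]
wrist_force: [0.3, -0.7, 0.6]
gripper_width: 0.704
gripper_force: 0.0
```

Request:
apply_moves([
  [[0, 0, 0], 0],
  [[0, 0, 0], 0],
  [[0, 0, 0], 0],
  [[0, 0, 0], 0],
  [[0, 0, 0], 0],
])

```text
time_s: 24.38
tcp_pos: [0.3478, 0.2916, 0.0084]
ee_rot: [[0.839, -0.544, -0.0], [-0.544, -0.839, -0.0], [0.0, 0.0, -1.0]]
wrist_force: [0.5, -0.9, 0.2]
gripper_width: 0.389
gripper_force: 30.0
```

Request:
apply_moves([
  [[0, 0, -0.006], 0],
  [[0, 0, -0.02], 0],
  [[0, 0, -0.03], 0],
  [[0, 0, -0.035], 0],
  [[0, 0, -0.035], 0],
])

```text
time_s: 24.8
tcp_pos: [0.3474, 0.2908, 0.1358]
ee_rot: [[0.839, -0.544, -0.001], [-0.544, -0.839, -0.001], [0.0, 0.002, -1.0]]
wrist_force: [0.3, 1.3, -1.3]
gripper_width: 0.385
gripper_force: 30.0
```

```bash
python3 - <<'E'
from h import *
plan(.366,-.3012,.134,-71.8)
E
```

```text
t 24.8 tcp [0.3474 0.2908 0.1358] tool-y ang -123.0 tilt [-0.001 -0.001] w 33.5 F [ 0.3  1.3 -1.3] j [ 61.  11. -30.  -0. -50.  -4.]
total [0.3379 0.4865 0.0027] : 15 rows of [0.0225, 0.0324, 0.0002]
turn -51.2 : 8 rows of -6.4 (or other way 128.8 )
```

Request:
apply_moves([
  [[0.0274, 0.0256, 0], 0],
  [[0.0274, 0.0256, 0], 0],
  [[0.0274, 0.0256, 0], 0],
  [[0.0274, 0.0256, 0], 0],
  [[0.0274, 0.0256, 0], 0],
])

```text
time_s: 25.22
tcp_pos: [0.3928, 0.108, 0.135]
ee_rot: [[0.839, -0.543, 0.0], [-0.543, -0.839, 0.0], [0.0, -0.001, -1.0]]
wrist_force: [0.8, -0.3, -1.5]
gripper_width: 0.389
gripper_force: 30.0
```

Request:
apply_moves([
  [[0.0274, 0.0256, 0], 0],
  [[0.0274, 0.0256, 0], 0],
  [[0.0274, 0.0256, 0], 0],
  [[0.0148, 0.0353, 0], 0],
  [[0.0148, 0.0353, 0], 0],
])

```text
time_s: 25.63
tcp_pos: [0.4065, -0.0766, 0.1347]
ee_rot: [[0.839, -0.544, 0.0], [-0.544, -0.839, 0.0], [0.0, -0.0, -1.0]]
wrist_force: [0.3, -0.9, -1.0]
gripper_width: 0.386
gripper_force: 30.0
```

Request:
apply_moves([
  [[0.0148, 0.0353, 0], 0],
  [[0.0148, 0.0353, 0], 0],
  [[0.0148, 0.0353, 0], 0],
  [[0.0148, 0.0353, 0], 0],
  [[0.0148, 0.0353, 0], 0],
])

```text
time_s: 26.05
tcp_pos: [0.3717, -0.2649, 0.1349]
ee_rot: [[0.839, -0.544, 0.0], [-0.544, -0.839, -0.0], [0.0, -0.0, -1.0]]
wrist_force: [2.2, 0.6, -0.9]
gripper_width: 0.391
gripper_force: 30.0
```

Request:
apply_moves([
  [[0.0148, 0.0353, 0], 0],
  [[0, 0, 0], -6.4],
  [[0, 0, 0], -6.4],
  [[0, 0, 0], -6.4],
  [[0, 0, 0], -6.4],
])

```text
time_s: 26.47
tcp_pos: [0.3652, -0.3012, 0.1345]
ee_rot: [[0.992, -0.124, -0.001], [-0.124, -0.992, 0.0], [-0.001, -0.0, -1.0]]
wrist_force: [-0.2, -0.4, -0.7]
gripper_width: 0.385
gripper_force: 30.0
```

Request:
apply_moves([
  [[0, 0, 0], -6.4],
  [[0, 0, 0], -6.4],
  [[0, 0, 0], -6.4],
  [[0, 0, 0], -6.4],
  [[0, 0, 0], 0],
])

```text
time_s: 26.88
tcp_pos: [0.3655, -0.3007, 0.1346]
ee_rot: [[0.949, 0.314, -0.0], [0.314, -0.949, 0.0], [-0.0, -0.0, -1.0]]
wrist_force: [0.3, 0.3, -0.7]
gripper_width: 0.393
gripper_force: 30.0
```

```bash
python3 - <<'E'
from h import *
p=imaging.capture("wrist");cv2.imwrite("pics/w8.png",p["frame"])
plan(.366,-.3012,.0127,-71.8)
E
```

```text
t 26.93 tcp [ 0.3656 -0.3007  0.1346] tool-y ang -71.9 tilt [-0.  0.] w 33.6 F [ 0.3 -0.4 -0.9] j [-20.  13. -27.  -0. -50. 128.]
total [0.0002 0.0006 0.1219] : 3 rows of [0.0001, 0.0002, 0.0406]
turn -0.1 : 1 rows of -0.12 (or other way 179.9 )
```

View pics/w8.png

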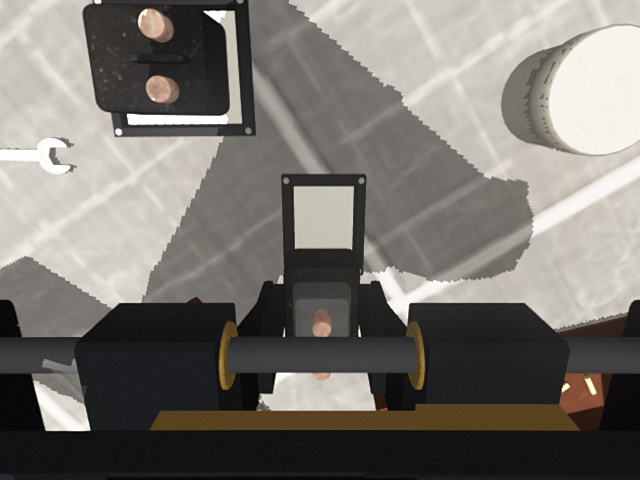

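```bash
python3 - <<'E'
from h import *
p=imaging.capture("wrist")
a,b=[ray(p,q,.010) for q in [(282,175),(366,175)]]
u=(b-a)/np.linalg.norm(b-a); print(np.linalg.norm(b-a),(a+b)/2-.039*np.array([-u[1],u[0],0]),np.degrees(np.arctan2(u[1],u[0])))
print([ray(p,q,.0)[:2].round(3) for q in [(384,395),(563,380),(600,320),(195,300)]])
t=imaging.capture("top");cv2.imwrite("pics/t2.png",cv2.resize(t["frame"][200:420,300:560],(780,660))[:600])
E
```

```text
0.06098901768257144 [ 0.36702099 -0.30162327  0.01      ] -71.97078120569317
[array([ 0.232, -0.403]), array([ 0.296, -0.548]), array([ 0.359, -0.549]), array([ 0.271, -0.221])]
```

View pics/t2.png

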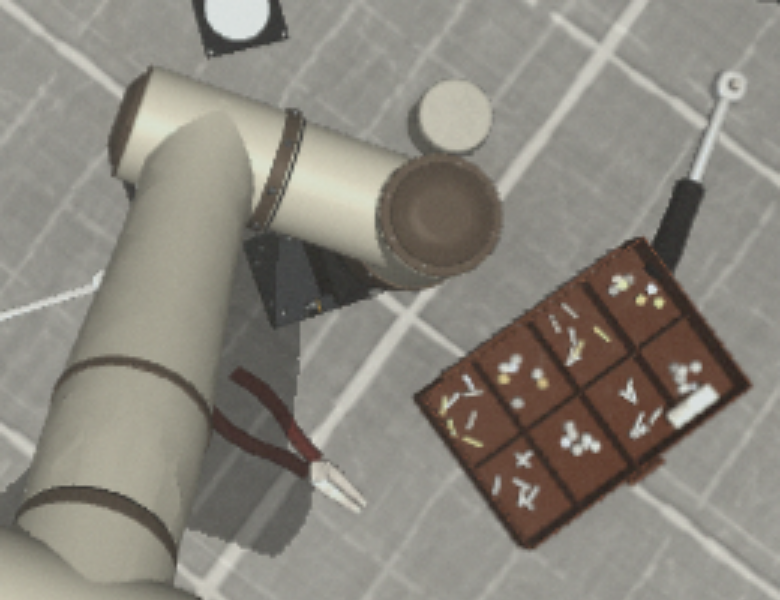

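Request:
apply_moves([
  [[0.0007, 0.0008, 0.03], 0],
  [[0, 0, 0.03], 0],
  [[0, 0, 0.03], 0],
  [[0, 0, 0.015], 0],
  [[0, 0, 0.008], 0],
])

```text
time_s: 27.45
tcp_pos: [0.3653, -0.3008, 0.0192]
ee_rot: [[0.95, 0.311, -0.004], [0.311, -0.95, 0.002], [-0.004, -0.003, -1.0]]
wrist_force: [-0.0, -0.1, -0.7]
gripper_width: 0.388
gripper_force: 30.0
```

Request:
apply_moves([
  [[0, 0, 0.004], 0],
  [[0, 0, 0.002], 0],
  [[0, 0, 0.001], 0],
  [[0, 0, 0], 0],
  [[0, 0, 0], 0],
])

```text
time_s: 27.87
tcp_pos: [0.3675, -0.3017, 0.0154]
ee_rot: [[0.95, 0.313, 0.002], [0.313, -0.95, -0.001], [0.002, 0.001, -1.0]]
wrist_force: [0.3, 0.5, 0.2]
gripper_width: 0.388
gripper_force: 30.0
```

Request:
apply_moves([
  [[0, 0, 0], 0],
  [[0, 0, 0], 0],
  [[0, 0, 0], 0],
])

```text
time_s: 28.12
tcp_pos: [0.367, -0.3015, 0.0148]
ee_rot: [[0.95, 0.313, 0.001], [0.313, -0.95, -0.0], [0.001, 0.001, -1.0]]
wrist_force: [-0.5, -0.1, -0.5]
gripper_width: 0.388
gripper_force: 30.0
```

```bash
python3 - <<'E'
from h import *
p=imaging.capture("wrist");cv2.imwrite("pics/w9.png",p["frame"][120:420,180:480])
plan(.3665,-.3013,.0126,-71.9)
E
```

```text
t 28.17 tcp [ 0.3669 -0.3014  0.0147] tool-y ang -71.8 tilt [ 0.001 -0.   ] w 33.8 F [-0.6 -0.3 -0.4] j [-20.  23. -35.   0. -32. 128.]
total [-0.0004 -0.0003  0.0021] : 1 rows of [-0.0004, -0.0003, 0.0021]
turn 0.1 : 1 rows of 0.12 (or other way -179.9 )
```

View pics/w9.png

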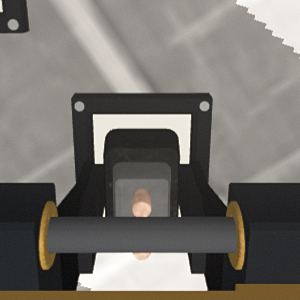

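Request:
apply_moves([
  [[0, 0, 0.0015], 0],
  [[0, 0, 0.0005], 0],
  [[0, 0, 0], 0],
  [[0, 0, 0], 0],
])

```text
time_s: 28.5
tcp_pos: [0.3668, -0.3014, 0.0124]
ee_rot: [[0.95, 0.313, -0.0], [0.313, -0.95, 0.0], [-0.0, -0.0, -1.0]]
wrist_force: [0.8, -0.1, -0.2]
gripper_width: 0.385
gripper_force: 30.0
```

Request:
apply_moves([
  [[0, 0, 0], 0],
  [[0, 0, 0], 0],
  [[0, 0, 0], 0],
  [[0, 0, 0], 0],
  [[0, 0, 0], 0],
], hand=0.087)

```text
time_s: 28.92
tcp_pos: [0.3668, -0.3014, 0.0125]
ee_rot: [[0.95, 0.313, 0.0], [0.313, -0.95, -0.0], [0.0, 0.0, -1.0]]
wrist_force: [-0.5, 0.7, 1.1]
gripper_width: 0.679
gripper_force: 0.0
```

Request:
apply_moves([
  [[0, 0, -0.01], 0],
  [[0, 0, -0.03], 0],
  [[0, 0, -0.04], 0],
  [[0, 0, -0.04], 0],
  [[0, 0, -0.04], 0],
])

```text
time_s: 29.33
tcp_pos: [0.3662, -0.3012, 0.1742]
ee_rot: [[0.95, 0.313, -0.001], [0.313, -0.95, 0.0], [-0.001, -0.0, -1.0]]
wrist_force: [1.4, -1.1, 0.4]
gripper_width: 0.983
gripper_force: 0.0
```

```bash
python3 - <<'E'
from h import *
p=imaging.capture("wrist")
look(p,["connector_half","connector_nest_floor"])
plan(.444,.1745,.22)
E
```

```text
connector_half 0.82 [320. 212.] origin [ 0.3657 -0.2991]
   mask 0.79 center 0.3670 -0.3008 long 53 short 33 longaxis_deg 18.2
t 29.58 tcp [ 0.3662 -0.301   0.1721] tool-y ang -71.8 tilt [-0.     0.001] w 86.4 F [-0.5 -0.6 -0.3] j [-20.  10. -24.  -0. -56. 128.]
total [ 0.2224 -0.4274 -0.0476] : 12 rows of [0.0185, -0.0356, -0.004]
```

Request:
apply_moves([
  [[0.0185, -0.0356, -0.004], 0],
  [[0.0185, -0.0356, -0.004], 0],
  [[0.0185, -0.0356, -0.004], 0],
  [[0.0185, -0.0356, -0.004], 0],
  [[0.0185, -0.0356, -0.004], 0],
])

```text
time_s: 30.0
tcp_pos: [0.3976, -0.1019, 0.1908]
ee_rot: [[0.95, 0.312, -0.004], [0.312, -0.95, -0.0], [-0.004, -0.001, -1.0]]
wrist_force: [0.4, -0.0, -0.1]
gripper_width: 0.995
gripper_force: 0.0
```

Request:
apply_moves([
  [[0.0185, -0.0356, -0.004], 0],
  [[0.0185, -0.0356, -0.004], 0],
  [[0.0185, -0.0356, -0.004], 0],
  [[0.0185, -0.0356, -0.004], 0],
  [[0.0185, -0.0356, -0.004], 0],
])

```text
time_s: 30.42
tcp_pos: [0.43, 0.0962, 0.2108]
ee_rot: [[0.95, 0.313, -0.004], [0.313, -0.95, -0.002], [-0.004, 0.001, -1.0]]
wrist_force: [1.4, -0.4, 0.1]
gripper_width: 1.001
gripper_force: 0.0
```

Request:
apply_moves([
  [[0.0185, -0.0356, -0.004], 0],
  [[0.0185, -0.0356, -0.004], 0],
  [[0, 0, 0], 0],
  [[0, 0, 0], 0],
])

```text
time_s: 30.75
tcp_pos: [0.4434, 0.1752, 0.2181]
ee_rot: [[0.949, 0.316, -0.004], [0.316, -0.949, -0.003], [-0.005, 0.001, -1.0]]
wrist_force: [-0.2, -1.2, -0.4]
gripper_width: 1.002
gripper_force: 0.0
```

```bash
python3 - <<'E'
from h import *
p=imaging.capture("wrist");cv2.imwrite("pics/w10.png",cv2.resize(p["frame"][100:320,160:480],(640,440)))
look(p,["tape_black"])
m=models.cut_out(p,"tape_black")[0]["region"];v,u=np.where(m);c=(u.min()+u.max())/2
print(c,v.min(),v.max()); a=ray(p,(c,v.max()),.019);b=ray(p,(c,v.min()),0);print(a,b,np.linalg.norm((a-b)[:2]),(a+b)/2)
a=(a+b)/2;plan(a[0],a[1],.008)
E
```

```text
tape_black 0.61 [324. 200.] origin [0.4449 0.1728]Traceback (most recent call last):
  File "<stdin>", line 4, in <module>
IndexError: list index out of range
```

View pics/w10.png

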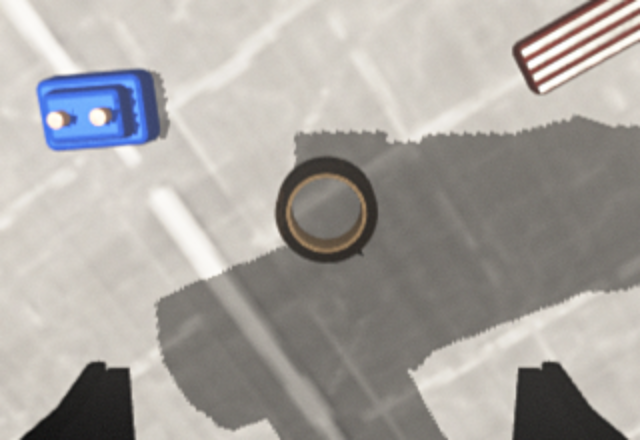

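The tape roll is at full-picture (323,205), between the fingers. Its small loose end, at crop (362,250), is clear of the pads.

```bash
python3 - <<'E'
from h import *
p=imaging.capture("wrist");c=323.3
a=ray(p,(c,231),.019);b=ray(p,(c,178.5),0);print(a,b,np.linalg.norm((a-b)[:2]))
a=(a+b)/2;plan(a[0],a[1],.008)
E
```

```text
[0.42011826 0.16332091 0.019     ] [0.46521938 0.17800282 0.        ] 0.04743068096026892
t 31.0 tcp [0.4436 0.1725 0.2198] tool-y ang -71.9 tilt [-0.001 -0.001] w 87.2 F [ 0.4 -0.5 -0.1] j [ 41.   8. -20.  -0. -63.  67.]
total [-0.0011  0.0013  0.2118] : 6 rows of [-0.0002, 0.0002, 0.0353]
```

Request:
apply_moves([
  [[-0.001, 0.001, 0.035], 0],
  [[0, 0, 0.035], 0],
  [[0, 0, 0.035], 0],
  [[0, 0, 0.035], 0],
  [[0, 0, 0.035], 0],
])

```text
time_s: 31.42
tcp_pos: [0.4435, 0.1714, 0.0446]
ee_rot: [[0.95, 0.311, 0.001], [0.311, -0.95, 0.001], [0.001, -0.0, -1.0]]
wrist_force: [0.3, 0.3, -0.4]
gripper_width: 0.996
gripper_force: 0.0
```

Request:
apply_moves([
  [[0, 0, 0.02], 0],
  [[0, 0, 0.012], 0],
  [[0, 0, 0.005], 0],
  [[0, 0, 0], 0],
  [[0, 0, 0], 0],
])

```text
time_s: 31.83
tcp_pos: [0.4439, 0.1724, 0.009]
ee_rot: [[0.95, 0.312, 0.001], [0.312, -0.95, 0.0], [0.001, -0.0, -1.0]]
wrist_force: [0.3, -0.8, 0.4]
gripper_width: 0.999
gripper_force: 0.0
```

Request:
apply_moves([
  [[0, 0, 0], 0],
  [[0, 0, 0], 0],
  [[0, 0, 0], 0],
  [[0, 0, 0], 0],
  [[0, 0, 0], 0],
], hand=0.02)

```text
time_s: 32.25
tcp_pos: [0.4436, 0.1727, 0.0089]
ee_rot: [[0.95, 0.313, 0.001], [0.313, -0.95, 0.001], [0.001, -0.0, -1.0]]
wrist_force: [-0.7, -0.4, 0.8]
gripper_width: 0.708
gripper_force: 0.0
```

Request:
apply_moves([
  [[0, 0, 0], 0],
  [[0, 0, 0], 0],
  [[0, 0, 0], 0],
  [[0, 0, 0], 0],
  [[0, 0, 0], 0],
])

```text
time_s: 32.67
tcp_pos: [0.4434, 0.1726, 0.0085]
ee_rot: [[0.95, 0.313, 0.0], [0.313, -0.95, 0.0], [0.0, -0.0, -1.0]]
wrist_force: [-0.7, -0.4, 1.8]
gripper_width: 0.541
gripper_force: 30.0
```

Request:
apply_moves([
  [[0, 0, -0.006], 0],
  [[0, 0, -0.02], 0],
  [[0, 0, -0.035], 0],
  [[0, 0, -0.035], 0],
  [[0, 0, -0.035], 0],
])

```text
time_s: 33.08
tcp_pos: [0.4429, 0.1721, 0.141]
ee_rot: [[0.95, 0.313, -0.001], [0.313, -0.95, -0.001], [-0.001, 0.0, -1.0]]
wrist_force: [1.6, 0.3, 0.0]
gripper_width: 0.54
gripper_force: 30.0
```

```bash
python3 - <<'E'
from h import *
plan(.618,-.2265,.15)
E
```

```text
t 33.08 tcp [0.4429 0.1721 0.141 ] tool-y ang -71.8 tilt [-0.001 -0.001] w 47.0 F [1.6 0.3 0. ] j [ 41.  12. -27.  -0. -51.  67.]
total [ 0.0417  0.4334 -0.0089] : 11 rows of [0.0038, 0.0394, -0.0008]
```

Request:
apply_moves([
  [[0.0038, 0.0394, 0], 0],
  [[0.0038, 0.0394, 0], 0],
  [[0.0038, 0.0394, 0], 0],
  [[0.0038, 0.0394, 0], 0],
  [[0.0038, 0.0394, 0], 0],
])

```text
time_s: 33.5
tcp_pos: [0.5233, -0.0103, 0.14]
ee_rot: [[0.95, 0.313, 0.0], [0.313, -0.95, 0.0], [0.0, -0.0, -1.0]]
wrist_force: [1.9, 0.9, -0.8]
gripper_width: 0.537
gripper_force: 30.0
```

Request:
apply_moves([
  [[0.0038, 0.0394, 0], 0],
  [[0.0038, 0.0394, 0], 0],
  [[0.0038, 0.0394, 0], 0],
  [[0.0038, 0.0394, 0], 0],
  [[0.0038, 0.0394, 0], 0],
])

```text
time_s: 33.92
tcp_pos: [0.6028, -0.1918, 0.1395]
ee_rot: [[0.95, 0.313, -0.0], [0.313, -0.95, 0.0], [-0.0, -0.0, -1.0]]
wrist_force: [1.4, 0.4, 0.0]
gripper_width: 0.542
gripper_force: 30.0
```

Request:
apply_moves([
  [[0.0038, 0.0394, 0], 0],
  [[0, 0, 0], 0],
  [[0, 0, 0], 0],
  [[0, 0, 0], 0],
])

```text
time_s: 34.25
tcp_pos: [0.6179, -0.226, 0.1389]
ee_rot: [[0.95, 0.312, -0.001], [0.312, -0.95, 0.001], [-0.001, -0.001, -1.0]]
wrist_force: [0.2, 0.6, -0.6]
gripper_width: 0.54
gripper_force: 30.0
```

```bash
python3 - <<'E'
from h import *
p=imaging.capture("wrist");cv2.imwrite("pics/w11.png",p["frame"])
look(p,["tape_nest_floor"])
t=imaging.capture("top");look(t,["tape_nest_floor"])
plan(.618,-.2265,.0127)
E
```

```text
tape_nest_floor 0.75 [327. 224.] origin [ 0.6194 -0.2292]
   white center 0.6231 -0.2280 long 62 short 54 longaxis_deg -75.5
tape_nest_floor 0.58 [376. 201.] origin [ 0.622  -0.2226]
tape_nest_floor 0.53 [361. 264.] origin [ 0.4403 -0.1734]
t 34.55 tcp [ 0.6186 -0.2249  0.14  ] tool-y ang -71.7 tilt [0. 0.] w 47.1 F [-0.7 -0.2 -0.3] j [ -6.  29.  -1.  -0. -60. 114.]
total [-0.0011  0.0013  0.1273] : 4 rows of [-0.0003, 0.0003, 0.0318]
```

View pics/w11.png

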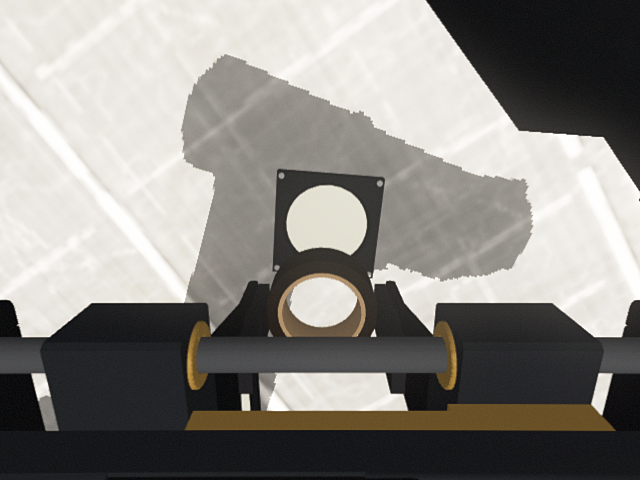

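```bash
python3 - <<'E'
from h import *
p=imaging.capture("wrist")
t=ray(p,(327,185),.010); R=np.array(r.sense()["ee_rot"]);print("from top",(t-.032*R[:,0])[:2])
l,q=ray(p,(286,222),.008),ray(p,(368,222),.008);print("lr",l[:2],q[:2],np.linalg.norm(l-q),((l+q)/2)[:2])
# plate outer corners, z=.01
P=np.array([ray(p,c,.01)[:2] for c in [(277,169),(384,178),(273,272)]]);print("plate ctr",(P[1]+P[2])/2,np.linalg.norm(P[1]-P[0]),np.linalg.norm(P[2]-P[0]))
plan(.618,-.2275,.0127)
E
```

```text
from top [ 0.61969141 -0.22842233]
lr [ 0.61260799 -0.19756319] [ 0.63243256 -0.25769731] 0.0633176580622747 [ 0.62252027 -0.22763025]
plate ctr [ 0.61932981 -0.22823607] 0.079386618083472 0.081830090125311
t 34.6 tcp [ 0.6187 -0.2251  0.1399] tool-y ang -71.7 tilt [ 0. -0.] w 47.0 F [-0.   0.3 -0.6] j [ -6.  29.  -1.  -0. -60. 114.]
total [-0.0014  0.0021  0.1272] : 4 rows of [-0.0004, 0.0005, 0.0318]
```

Request:
apply_moves([
  [[0, 0.003, 0.03], 0],
  [[0, 0, 0.03], 0],
  [[0, 0, 0.03], 0],
  [[0, 0, 0.018], 0],
  [[0, 0, 0.01], 0],
])

```text
time_s: 35.02
tcp_pos: [0.6177, -0.2281, 0.0184]
ee_rot: [[0.95, 0.313, -0.005], [0.313, -0.95, 0.001], [-0.004, -0.003, -1.0]]
wrist_force: [-0.5, -0.4, 0.7]
gripper_width: 0.54
gripper_force: 30.0
```

Request:
apply_moves([
  [[0, 0, 0.004], 0],
  [[0, 0, 0.002], 0],
  [[0, 0, 0.001], 0],
  [[0, 0, 0], 0],
  [[0, 0, 0], 0],
])

```text
time_s: 35.43
tcp_pos: [0.6205, -0.229, 0.0159]
ee_rot: [[0.95, 0.313, 0.003], [0.313, -0.95, -0.0], [0.002, 0.001, -1.0]]
wrist_force: [0.9, 0.2, -0.6]
gripper_width: 0.538
gripper_force: 30.0
```

Request:
apply_moves([
  [[0, 0, 0], 0],
  [[0, 0, 0], 0],
  [[0, 0, 0], 0],
])

```text
time_s: 35.68
tcp_pos: [0.6198, -0.2289, 0.015]
ee_rot: [[0.95, 0.313, 0.001], [0.313, -0.95, -0.0], [0.001, 0.0, -1.0]]
wrist_force: [-0.1, 0.1, -0.9]
gripper_width: 0.542
gripper_force: 30.0
```

```bash
python3 - <<'E'
from h import *
p=imaging.capture("wrist");cv2.imwrite("pics/w12.png",cv2.resize(p["frame"][120:420,180:480],(600,600)))
plan(.6193,-.228,.0126)
E
```

```text
t 35.73 tcp [ 0.6197 -0.2289  0.0148] tool-y ang -71.8 tilt [ 0.001 -0.   ] w 47.0 F [-0.4 -0.  -0.1] j [ -6.  37.  -7.  -0. -46. 115.]
total [-0.0001 -0.001   0.0022] : 1 rows of [-0.0001, -0.001, 0.0022]
```

View pics/w12.png

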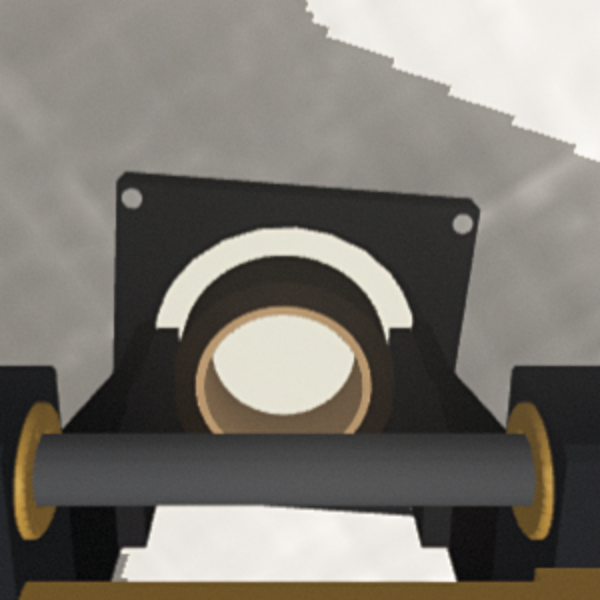

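The tape roll is centred in the recess, with an even white ring round its far side. I lower the last 2 mm, release it and rise.

Request:
apply_moves([
  [[0, -0.0005, 0.0015], 0],
  [[0, 0, 0.0005], 0],
  [[0, 0, 0], 0],
  [[0, 0, 0], 0],
])

```text
time_s: 36.07
tcp_pos: [0.6195, -0.2284, 0.0126]
ee_rot: [[0.95, 0.313, 0.0], [0.313, -0.95, 0.0], [0.0, -0.0, -1.0]]
wrist_force: [-0.7, 0.6, 2.2]
gripper_width: 0.54
gripper_force: 30.0
```

Request:
apply_moves([
  [[0, 0, 0], 0],
  [[0, 0, 0], 0],
  [[0, 0, 0], 0],
  [[0, 0, 0], 0],
  [[0, 0, 0], 0],
], hand=0.087)

```text
time_s: 36.48
tcp_pos: [0.6194, -0.2284, 0.0123]
ee_rot: [[0.95, 0.313, -0.0], [0.313, -0.95, 0.0], [-0.0, -0.0, -1.0]]
wrist_force: [-0.1, 0.9, -0.3]
gripper_width: 0.835
gripper_force: 0.0
```

Request:
apply_moves([
  [[0, 0, -0.01], 0],
  [[0, 0, -0.03], 0],
  [[0, 0, -0.04], 0],
  [[0, 0, -0.04], 0],
  [[0, 0, -0.04], 0],
])

```text
time_s: 36.9
tcp_pos: [0.6191, -0.2285, 0.175]
ee_rot: [[0.95, 0.313, 0.0], [0.313, -0.95, -0.0], [-0.0, 0.0, -1.0]]
wrist_force: [1.1, -0.8, 0.1]
gripper_width: 0.999
gripper_force: 0.0
```

Request:
apply_moves([
  [[-0.03, 0, -0.015], 0],
  [[-0.03, 0, -0.015], 0],
  [[0, 0, 0], 0],
  [[0, 0, 0], 0],
])

```text
time_s: 37.23
tcp_pos: [0.562, -0.2478, 0.2051]
ee_rot: [[0.95, 0.312, 0.004], [0.312, -0.95, -0.001], [0.004, 0.002, -1.0]]
wrist_force: [-0.0, 0.1, -0.0]
gripper_width: 0.997
gripper_force: 0.0
```

```bash
python3 - <<'E'
from h import *
p=imaging.capture("wrist")
look(p,["tape_black","contactor"])
s=imaging.capture("scene")["frame"][140:300,200:480]
t=imaging.capture("top")["frame"][170:330,190:470]
cv2.imwrite("pics/fin.png",np.vstack([cv2.resize(i,(525,300),interpolation=cv2.INTER_CUBIC) for i in (t,s)]))
plan(.6,-.23,.2)
E
```

```text
mask 0.97 center 0.6185 -0.2279 long 48 short 48 longaxis_deg -17.3
   mask 0.55 center 0.3731 -0.2986 long 46 short 32 longaxis_deg 18.3
   mask 0.54 center 0.4373 -0.1667 long 86 short 72 longaxis_deg -73.1
contactor 0.77 [211. 296.] origin [ 0.4373 -0.1701]
   mask 0.75 center 0.4565 -0.1713 long 78 short 66 longaxis_deg -75.1
t 37.58 tcp [ 0.5627 -0.2469  0.2013] tool-y ang -71.7 tilt [-0.002  0.   ] w 86.9 F [ 0.5 -0.6 -0.7] j [ -9.  22.  -3.  -0. -65. 117.]
total [ 0.0407 -0.0043  0.0013] : 1 rows of [0.0407, -0.0043, 0.0013]
```

View pics/fin.png

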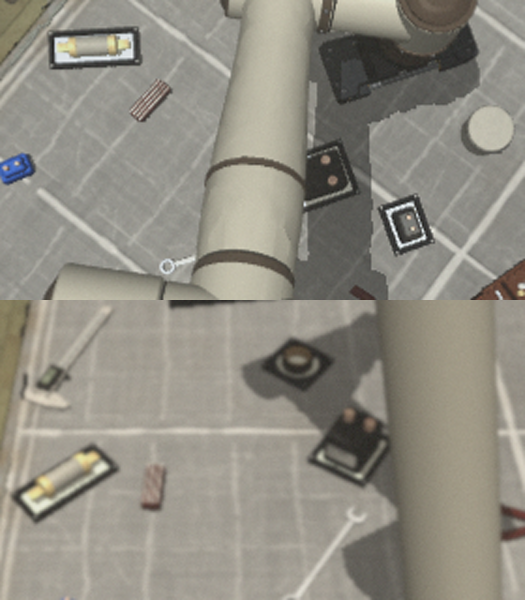

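The final views show the fuse, contactor, tape and connector half seated flat in their nests, and the arm is clear of all of them.

```bash
python3 -c "
from station import r
print(r.finish_job())"
```

```text
the job is handed in; nothing more can be done
None
```

The fuse, contactor, connector half and black tape are each set down flat in their matching nests and released, and the job was handed in at about 38 s of the 102 s allowed; no verdict came back.

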